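# Swap cap and grease coupler, snap the coupler onto the leaning nipple and hold it

## Robot

A 7-joint arm with a two-finger parallel gripper is mounted at the origin on the work surface. World frame = base frame: x ahead of the robot, y to its left, z up, the work surface at z = 0. Lengths are in m, angles in rad, forces in N, time in s.
With the tool pointing down it reaches from about 0.4 to 0.85 m from the base axis. Payload 4.5 kg.
Tool frame: the origin (TCP) lies on the centre line of the jaws, within the pads' length; the fingertips stand 14 mm ahead of it and the grasp point (between the pads) lies 5 mm behind it (nose_length is the distance from the TCP to the fingertips, in m); x points along the fingers, y is the direction in which the jaws open and shut, and the axes are right-handed (so a half turn about x gives the same grasp; the last joint's range is limited). The gripper opens to 88 mm and grips with 3 to 60 N. Pads are 18 mm wide; open, the fingers measure 123 mm over their backs; the gripper's body (75 mm by 187 mm) begins 45 mm behind the grasp point.
Start: joints at [-1.079, 0.689, -0.195, 1.565, 0.157, 0.902, -0.215], TCP at [0.276, 0.561, 0.253] pointing down, gripper open.
Joint ranges: [-3.01, 3.01], [-0.46, 2.08], [-1.47, 1.51], [0.13, 2.56], [-1, 4.14], [0.04, 2.09], [-2.66, 2.66]. Speed limits (rad/s): [2.57, 2.57, 3.14, 3.14, 3.14, 3.14, 3.14].

## Interface

Orientations are given as a unit quaternion [x, y, z, w].
In Python, from plant import get_state, snapshot, camera_params, finish_job, boxes_of, silhouettes, spot_point, nose_length gives the robot as it stands.
- The arm moves only by the tool apply_moves, never from a script. Its arguments are lists of equal length, an entry for each row: "delta_pos": the shift along the tool's x, y, z in cm, a list of three; "yaw": the turn about the tool's x in rad; "gripper": the opening in per cent of the stroke, from 0 (shut) to 100 (fully open). A call has 1 to 10 rows; each row is the pose to reach, as a shift and turn from the pose measured when the call began, along the tool's axes at that moment; what a row does not reach only later rows make up. A row lasts 1/12 s, in which the tool goes at most 41.7 mm and 7.16 degrees, less where a joint would pass 70% of its speed; a pose out of reach is approached as far as the arm can. A call with a gripper value outside its range is refused whole. The fingers move at their own pace and stop on an object; "force" is the grip in N (left out, the last holds). Time passes only in rows, so rows that repeat a pose let the fingers close. It gives the time, the measured TCP pose, the force and the opening at its end, in the units of the state.
- get_state(): the state, without advancing time (a new reading comes with each control period).
- snapshot(name): name is "scene" or "top"; returns the picture (480x640x3 uint8, red, green, blue); there is no depth.
- camera_params(name): a dict with "fovy" (degrees; the focal length in pixels is half the picture's height over the tangent of half this angle, whatever the lens; pixels are square), "cx", "cy" (the principal point, pixels), "dist" ([k1, k2, p1, p2, k3] as OpenCV has them; the pictures are not rectified), "position" and "orientation" of the camera in the world. Camera axes: x right, y down, z forward; pixel columns grow to the right and rows downward; lengths in m; the calibration is good to about 2 mm. A picture is of the moment at which its call begins. camera_params takes no time and is no camera call.
- finish_job(): hands the job in, once; it reports no verdict.
Trained networks look in the newest picture that a camera, given by its name, has taken for a name from the list of things; names that differ only in an ending like _2 or _b are one class to them, and where a whole thing is asked for, a point or a joint stands for the part that bears it (a point fixed in the world has none). Each returns a list of dicts, best first, with "score" (0 to 1); they miss things now and then, are a little off and sometimes report something else, mostly with a low value. They report only what shows in the picture. A call takes as long as a camera call. They do not tell look-alikes from the thing itself.
- boxes_of(thing, camera): "bbox" ([left, top, width, height] in pixels, round what is visible of it).
- silhouettes(thing, camera): "mask" (480x640 bool, what is visible of it) and "bbox" ([left, top, width, height] in pixels, round what is visible of it).
- spot_point(thing, camera): "pixel" ([column, row] in pixels: a listed point, or the origin of a listed thing).
The state is a dict: "clock": time; "q": joint angles; "qd": joint speeds; "joint_torque": joint torques, N m; "tool_pos": TCP position; "eef_rot": TCP orientation; "contact_force": force on the tool from outside, world axes, zero at the start; "moment": the same for the moment, N m; "opening": opening from 0.0 (shut) to 1.0 (fully open).
Only numpy, scipy, OpenCV 4.12 (cv2) and the standard library are available. Lean on these libraries where they do the work, as an engineer would, in place of code of your own. Each camera call takes 0.05 s, during which the arm holds its last target.

## Task

Let the red dust cap and the steel grease coupler change places: the cap comes off the leaning nipple of the blue bearing housing and goes fully down, upright, onto the black parking post where the coupler stood (the rubber mat may serve for setting things down meanwhile). Then press the coupler squarely onto the bare nipple until its brass sleeve snaps fully down, and finish while still gripping the coupler and holding it pressed home against the spring. Leave the cartridge, the jar and the wrench where they are.

Things in the scene. Friction and masses are not known exactly. Their poses are not given: they have to be found in the camera images.
- coupler: Loose steel grease coupler, about 0.16 kg, round, 90 mm tall. Origin at the centre of its open mouth (lower end), z runs up its axis to the grip. From 0 to 44 mm a skirt of 40 mm diameter with an orange band; above it, 44 to 90 mm, a dark knurled grip of 29 mm diameter, to be gripped from the top end. Its bore is 19 mm wide and 38 mm deep. It starts mouth down on the parking post, standing on the post's plate. It stands stably on a flat surface.
- cap: Loose red plastic dust cap, about 50 g, round, 64 mm tall. Origin at the centre of its open mouth (lower end), z up its axis to the grip. From 0 to 30 mm a skirt of 32 mm diameter; above it, 30 to 64 mm, a grip of 23 mm diameter. Bore 19 mm wide, 26 mm deep. It starts on the nipple, loosely resting on the brass sleeve, leaning with it; pull it off along the nipple's axis.
- nipple: The steel grease nipple, fixed to the housing. Origin on its axis at the face of its blue boss; z points outward along the axis, which leans 0.45 rad (26 degrees) from vertical towards the housing's own -x (roughly towards the robot, within about 35 degrees). Stem of 16 mm diameter up to z = 24 mm, then a cone to 8 mm diameter at the tip, z = 36 mm.
- sleeve (a joint): Travel (m) of the brass spring sleeve (30 mm diameter) around the stem: 0 = up, its top face at z = 14 mm of the nipple; 0.008 = fully down, its top face at z = 6 mm. Pushed down along the axis by the coupler's rim. The resistance starts at about 7 N, rises to about 13 N at 2 mm, snaps (falls to about 3 N) by 6 mm, and is about 9 N at the bottom stop, which is rigid. It does not latch: the spring pushes the coupler back up as soon as it is no longer held.
- nipple_home (a point): Point on the nipple's axis at z = 6 mm of the nipple: where the centre of the coupler's mouth lies when pressed home. Axes as the nipple's.
- block: Blue bearing housing with a steel shaft through it along its y axis (110 mm long, 25 mm diameter, axis 40 mm up), fixed to the bench. Origin under the centre of its foot, z up. Foot 140 (x) by 56 (y) by 14 mm, round body of 68 mm diameter, 74 mm tall. The nipple stands on top, leaning to its -x.
- dock: Parking stand, fixed: grey plate 90 x 90 x 12 mm with an upright black post in the middle, 13 mm diameter, 22 mm tall above the plate, coned at the tip. Origin under the centre of the plate, z up.
- dock_seat (a point): Centre of the post's foot, on the top face of the parking plate (12 mm above the bench). Mouth centre of a part that is fully down on the post.
- mat: Flat black rubber mat, 130 x 130 x 4 mm, fixed, free of things; origin under its centre, z up.
- cartridge: Bystander: grease cartridge, a standing can 54 mm in diameter and 170 mm tall, origin under its centre.
- jar: Bystander: glass jar with a green lid, 66 mm in diameter and 90 mm tall, origin under its centre.
- wrench: Bystander: wrench 200 mm long lying on the bench, along its x axis.
Mind the look-alikes: they are no part of the job. Several things have the shape of the coupler; the one meant has the colours described above.

How it is judged:
By the outcome, as a careful person would: the job done as asked, in the order asked, and still so for the second after the job is handed in, while the arm keeps its last pose, push and grip.
It also fails if it takes over 58 s, if anything falls off the work surface, if the arm or the gripper's body presses on something with over 40 N, if the wrist force passes 120 N, or if a joint passes its speed limit or range.

## Working session

There is one attempt and no reset: what is moved stays moved. The work goes in short steps, Python scripts to look and compute and a tool call to move; the robot and the scene stay as the last step left them, time stands still between calls to the robot, and variables do not carry over. Pictures are saved under pics/ and viewed, and the job is handed in when it is done.

Besides the shell and the picture viewer there is one more tool, called after ">>>" as name([rows], argument=value, ...), one row to a line, values as JSON. apply_moves: Moves the arm, as the interface text tells. Its arguments: {"type":"object","properties":{"delta_pos":{"type":"array"},"yaw":{"type":"array"},"gripper":{"type":"array"},"force":{"type":"number"}},"required":["delta_pos","yaw","gripper"]}

```bash
ls; mkdir -p pics
python3 - <<'E'
from plant import *
import cv2,json
print(get_state())
for n in("scene","top"):
    im=snapshot(n); cv2.imwrite(f"pics/{n}0.png",im[:,:,::-1]); print(n,camera_params(n))
print(nose_length)
E
```

```text
pics
{'clock': 0.0, 'q': array([-1.07919628,  0.68998261, -0.19457165,  1.56631048,  0.15731343,
        0.90248495, -0.215095  ]), 'qd': array([ 5.96483997e-04, -1.63222230e-03, -1.20361564e-04, -4.44112896e-05,
        1.72448291e-03,  1.07894901e-03,  1.66189276e-04]), 'joint_torque': array([-7.13641512e-04, -5.27562976e+01, -1.26722250e+00, -1.53432977e+01,
       -5.26832405e-02,  6.54719493e-03,  1.62310712e-04]), 'tool_pos': array([0.27599174, 0.56010728, 0.25192126]), 'eef_rot': array([ 0.15977633,  0.68878239, -0.1610225 ,  0.68856525]), 'contact_force': array([ 0.36032895,  0.83460655, -0.34663171]), 'moment': array([-0.01410193, -0.04219427,  0.0256916 ]), 'opening': 1.0013783124030247}
scene {'fovy': 50.058873517577695, 'cx': 325.08249992021877, 'cy': 230.65600047406068, 'dist': array([-0.02518005,  0.        ,  0.        ,  0.        ,  0.        ]), 'position': array([ 1.01990164, -0.48105963,  0.93912869]), 'orientation': array([ 0.87568291,  0.3466957 , -0.11558664, -0.31562836])}
top {'fovy': 45.60788835864563, 'cx': 327.0649466489931, 'cy': 237.56065834857353, 'dist': array([0.00391601, 0.        , 0.        , 0.        , 0.        ]), 'position': array([0.32501285, 0.00252579, 1.57145412]), 'orientation': array([ 0.70681056, -0.70230252,  0.05919178, -0.06071514])}
0.014
```

View pics/scene0.png

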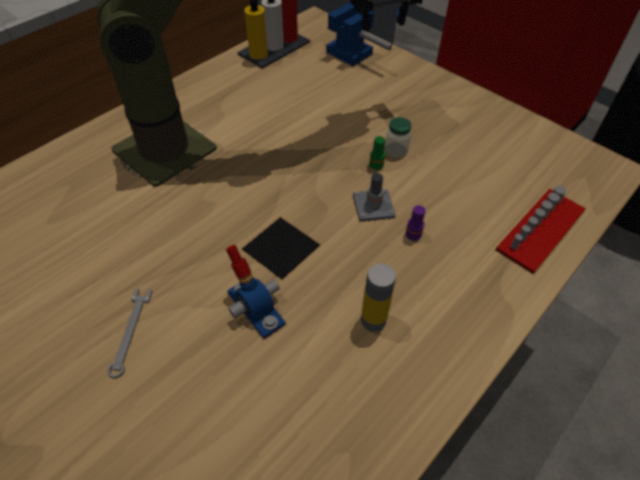

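View pics/top0.png

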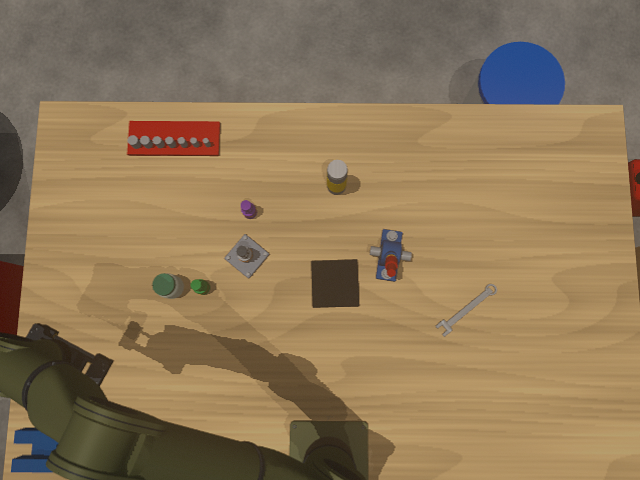

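```bash
cat > h.py <<'E'
import numpy as np, cv2
from scipy.spatial.transform import Rotation as R
from plant import *
CP={n:camera_params(n) for n in("scene","top")}
def K(n):
    p=CP[n]; f=240/np.tan(np.radians(p["fovy"])/2); return np.array([[f,0,p["cx"]],[0,f,p["cy"]],[0,0,1]])
def ray(n,px):
    p=CP[n]; u=cv2.undistortPoints(np.array([[px]],float),K(n),p["dist"])[0,0]
    d=R.from_quat(p["orientation"]).apply([u[0],u[1],1]); return p["position"],d/np.linalg.norm(d)
def onplane(n,px,z):
    o,d=ray(n,px); return o+d*(z-o[2])/d[2]
def tri(a,b):
    o1,d1=ray("scene",a);o2,d2=ray("top",b)
    A=np.stack([d1,-d2],1); s=np.linalg.lstsq(A,o2-o1,rcond=None)[0]
    p,q=o1+d1*s[0],o2+d2*s[1]; return (p+q)/2,np.linalg.norm(p-q)
def proj(n,P):
    p=CP[n]; r=R.from_quat(p["orientation"]).inv(); rv=r.as_rotvec(); t=-r.apply(p["position"])
    return cv2.projectPoints(np.atleast_2d(np.array(P,float)),rv,t,K(n),p["dist"])[0][:,0]
E
python3 - <<'E'
from h import *
np.set_printoptions(precision=4,suppress=True)
for t in ["coupler","cap","nipple","nipple_home","block","dock","dock_seat","mat","cartridge","jar","wrench"]:
    r={}
    for n in("scene","top"):
        r[n]=spot_point(t,n)[:4]
        print(t,n,[(np.round(x["pixel"],1).tolist(),round(x["score"],2)) for x in r[n]])
    if r["scene"] and r["top"]:
        print("   ",*tri(r["scene"][0]["pixel"],r["top"][0]["pixel"]))
print(get_state()["clock"])
E
```

```text
coupler scene [([412.6, 233.5], 0.89), ([374.9, 200.7], 0.84), ([379.1, 169.4], 0.64)]
coupler top [([244.2, 254.3], 0.65), ([247.2, 211.7], 0.63), ([199.8, 287.7], 0.61)]
    [ 0.5936  0.2813 -0.113 ] 0.082913264223766
cap scene [([242.8, 274.2], 0.85)]
cap top [([388.8, 263.5], 0.6), ([391.1, 257.8], 0.43)]
    [ 0.512  -0.1557  0.0844] 0.00013181115561389687
nipple scene [([247.2, 281.8], 0.55)]
nipple top [([390.5, 259.3], 0.64)]
    [ 0.5254 -0.1598  0.0749] 0.0039313468983483675
nipple_home scene [([246.8, 277.9], 0.56), ([247.2, 280.9], 0.39)]
nipple_home top [([389.7, 257.8], 0.54)]
    [ 0.5266 -0.1577  0.0883] 0.0004044160231592945
block scene [([254.2, 308.0], 0.77)]
block top [([392.3, 255.9], 0.64)]
    [ 0.5452 -0.1702  0.008 ] 0.008723086183452678
dock scene [([370.6, 207.2], 0.64), ([394.3, 150.6], 0.32)]
dock top [([246.0, 257.2], 0.8)]
    [ 0.537   0.2309 -0.0065] 0.004347689789268229
dock_seat scene [([376.1, 202.2], 0.77)]
dock_seat top [([245.7, 252.9], 0.6)]
    [0.5476 0.2307 0.0193] 0.0019648476301894592
mat scene [([278.3, 248.0], 0.86)]
mat top [([336.0, 282.1], 0.64)]
    [ 0.4688 -0.0198  0.0033] 0.0029196469810855216
cartridge scene [([375.8, 318.3], 0.93)]
cartridge top [([339.9, 183.7], 0.74)]
    [ 0.7479 -0.0238  0.0229] 0.012200355274227621
jar scene [([393.0, 146.8], 0.86)]
jar top [([171.8, 289.5], 0.65)]
    [0.4462 0.4309 0.0072] 0.00014125428886130174
wrench scene [([131.7, 333.4], 0.57)]
wrench top [([462.8, 308.3], 0.94), ([247.7, 255.4], 0.4), ([391.4, 259.3], 0.23)]
    [ 0.4003 -0.3709 -0.0141] 0.004563169156771095
1.2
```

Run:
```python
import cv2,numpy as np
s=cv2.imread("pics/scene0.png");t=cv2.imread("pics/top0.png")
a=cv2.resize(s[110:260,340:440],None,fx=4,fy=4,interpolation=3)
b=cv2.resize(s[230:350,210:310],None,fx=4,fy=4,interpolation=3)
cv2.imwrite("pics/crop1.png",np.hstack([a,np.pad(b,((0,120),(0,0),(0,0)))])[:600])
```

```text
(no output)
```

View pics/crop1.png

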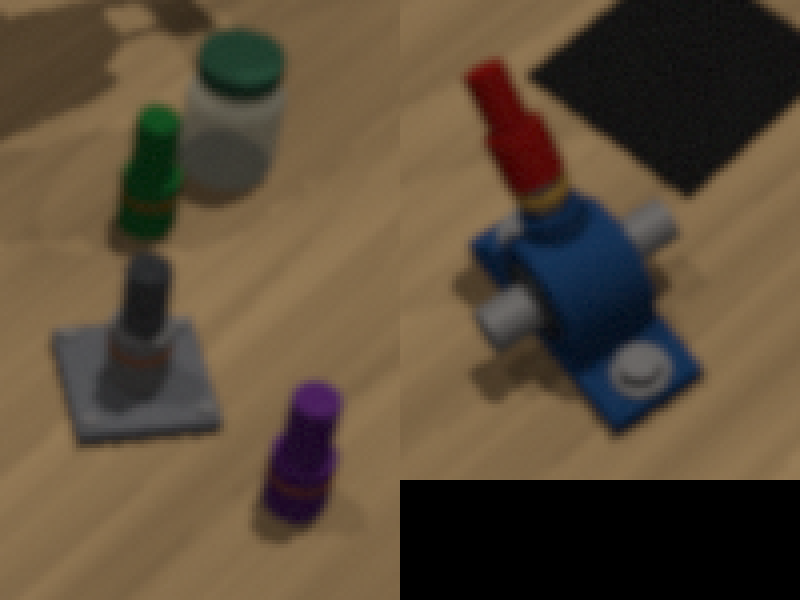

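```bash
cat > fit.py <<'E'
from h import *
from scipy.optimize import minimize
CAP=[(0,.016),(.030,.016),(.030,.0115),(.064,.0115)]
COU=[(0,.020),(.044,.020),(.044,.0145),(.090,.0145)]
def axis(psi,lean): return np.array([np.sin(lean)*np.cos(psi),np.sin(lean)*np.sin(psi),np.cos(lean)])
def render(n,prof,m,a,S=4,box=None):
    u=np.cross(a,[0.3,1,0.1]);u/=np.linalg.norm(u);v=np.cross(a,u)
    th=np.linspace(0,2*np.pi,40,endpoint=False)
    img=np.zeros((480*S,640*S),np.uint8)
    for (z0,r0),(z1,r1) in zip(prof[::2],prof[1::2]):
        P=np.concatenate([m+a*z+r*(np.outer(np.cos(th),u)+np.outer(np.sin(th),v)) for z,r in((z0,r0),(z1,r1))])
        px=proj(n,P); h=cv2.convexHull(((px+.5)*S-.5).astype(np.float32))
        cv2.fillConvexPoly(img,np.round(h*16).astype(np.int32),255,shift=4)
    return cv2.resize(img,(640,480),interpolation=cv2.INTER_AREA)/255.
def cost(maps,prof,m,a,blur=1.0):
    c=0
    for n,M in maps.items():
        r=cv2.GaussianBlur(render(n,prof,m,a),(0,0),blur); c+=((r-M)**2).sum()
    return c
def fit_free(maps,prof,m0,psi0,lean0,free):
    def f(p):
        m=m0+p[:3]*.01; return cost(maps,prof,m,axis(psi0+p[3]*.3,lean0+(p[4]*.1 if free else 0)))
    x0=np.zeros(5 if free else 4)
    s=np.vstack([x0,*(x0+.5*e for e in np.eye(len(x0)))])
    r=minimize(f,x0,method="Nelder-Mead",options=dict(initial_simplex=s,maxiter=300,xatol=5e-3,fatol=.02))
    p=r.x; return m0+p[:3]*.01,psi0+p[3]*.3,lean0+(p[4]*.1 if free else 0),r.fun
def fit_up(maps,prof,x,y,z):
    f=lambda p:cost(maps,prof,np.array([x+p[0]*.01,y+p[1]*.01,z]),np.array([0,0,1.]))
    r=minimize(f,[0,0],method="Nelder-Mead",options=dict(initial_simplex=[[0,0],[.5,0],[0,.5]],xatol=5e-3,fatol=.02))
    return x+r.x[0]*.01,y+r.x[1]*.01,r.fun
def masks(t,near):
    o={}
    for n in("scene","top"):
        best=None
        for s in silhouettes(t,n):
            b=s["bbox"]; c=np.array([b[0]+b[2]/2,b[1]+b[3]/2]); d=np.linalg.norm(c-near[n])
            if best is None or d<best[0]: best=(d,s)
        if best: o[n]=best[1]["mask"].astype(float); print(t,n,best[0],best[1]["score"],best[1]["bbox"],o[n].sum())
    return o
E
python3 - <<'E'
from fit import *
np.set_printoptions(precision=4,suppress=True)
mc=masks("cap",dict(scene=np.array([240,264]),top=np.array([391,265])))
mk=masks("coupler",dict(scene=np.array([375,190]),top=np.array([245,254])))
np.savez("m0.npz",cs=mc["scene"],ct=mc["top"],ks=mk["scene"],kt=mk["top"])
for sel in (mc,{"scene":mc["scene"]}):
  for psi in(2.7,3.3):
    print(fit_free(sel,CAP,np.array([.516,-.156,.087]),psi,.45,False))
print(fit_free(mc,CAP,np.array([.516,-.156,.087]),3,.45,True))
print(fit_up(mk,COU,.545,.23,.012))
for n in mk: print(n,fit_up({n:mk[n]},COU,.545,.23,.012))
mb=masks("block",dict(scene=np.array([256,300]),top=np.array([391,255])))
np.savez("mb.npz",s=mb["scene"],t=mb["top"])
E
```

```text
cap scene 2.0862646045024986 0.64 [225.8, 245.5, 25.4, 34.1] 466.0
cap top 3.6003472054789176 0.79 [386.2, 256.5, 12.9, 23.4] 199.0
coupler scene 0.6964194138592112 0.81 [366.2, 173.1, 18.1, 35.1] 469.0
coupler top 1.8445866745696813 0.8 [234.7, 247.9, 18.6, 15.3] 199.0
(array([ 0.5171, -0.1583,  0.0945]), np.float64(3.0342794126169474), 0.45, np.float64(62.49531594824555))
(array([ 0.5167, -0.1582,  0.0942]), np.float64(3.0355308893141446), 0.45, np.float64(62.68281833600351))
(array([ 0.5078, -0.151 ,  0.0793]), np.float64(3.1039656366159196), 0.45, np.float64(24.484628953384384))
(array([ 0.5152, -0.1542,  0.091 ]), np.float64(3.189597954414462), 0.45, np.float64(29.838532566502277))
(array([ 0.518 , -0.1587,  0.0954]), np.float64(3.0088002615470906), np.float64(0.5263265610700147), np.float64(58.59440747617276))
(np.float64(0.541102294921875), np.float64(0.23091735839843752), np.float64(72.10051631856098))
scene (np.float64(0.5418145608901977), np.float64(0.23168167352676391), np.float64(36.6038267283433))
top (np.float64(0.5384541103802621), np.float64(0.22858283104375005), np.float64(22.948987956296513))
block scene 7.688465386538444 0.83 [229.0, 274.9, 57.8, 65.1] 2182.0
block top 2.797320146139897 0.87 [371.6, 232.0, 41.1, 51.1] 935.0
```

Run:
```python
from fit import *
np.set_printoptions(precision=4,suppress=True)
d=np.load("mb.npz"); M={"scene":d["s"],"top":d["t"]}
th=np.linspace(0,2*np.pi,40)
def cyl(r,l): return np.array([[r*np.cos(t),s*l/2,.04+r*np.sin(t)] for t in th for s in(-1,1)])
foot=np.array([[sx*.07,sy*.028,z] for sx in(-1,1) for sy in(-1,1) for z in(0,.014)])
for bl in (.056,.046):
  parts=[foot,cyl(.034,bl),cyl(.0125,.11)]
  a=axis(np.pi,.45)
  def rend(n,x,y,h,S=4):
    Rz=R.from_euler("z",h); img=np.zeros((480*S,640*S),np.uint8)
    u=np.array([np.cos(.45),0,np.sin(.45)]);
    boss=np.array([[0,0,.04]+a*s+.016*(np.cos(t)*u+np.sin(t)*np.array([0,1,0])) for t in th for s in(.02,.046)])
    for P in parts+[boss]:
        px=proj(n,Rz.apply(P)+[x,y,0]); hl=cv2.convexHull(((px+.5)*S-.5).astype(np.float32))
        cv2.fillConvexPoly(img,np.round(hl*16).astype(np.int32),255,shift=4)
    return cv2.resize(img,(640,480),interpolation=cv2.INTER_AREA)/255.
  c=np.load("m0.npz"); W={"scene":1-c["cs"],"top":1-c["ct"]}
  for sel in (["scene","top"],["scene"],["top"]):
    f=lambda p:sum((W[n]*(cv2.GaussianBlur(rend(n,.545+p[0]*.01,-.165+p[1]*.01,p[2]*.2),(0,0),1)-M[n])**2).sum() for n in sel)
    r=min((minimize(f,[0,0,h0],method="Nelder-Mead",options=dict(initial_simplex=[[0,0,h0],[.5,0,h0],[0,.5,h0],[0,0,h0+.5]],xatol=5e-3,fatol=.02)) for h0 in(-1,0)),key=lambda r:r.fun)
    p=r.x; print(bl,sel,.545+p[0]*.01,-.165+p[1]*.01,p[2]*.2,r.fun)
x,y,h=.545+p[0]*.01,-.165+p[1]*.01,p[2]*.2
# cap fit with psi tied
mc={"scene":c["cs"],"top":c["ct"]}
for psi in (3.03,np.pi+h):
  f=lambda q:cost(mc,CAP,np.array([.517,-.158,.0945])+q*.01,axis(psi,.45))
  r=minimize(f,np.zeros(3),method="Nelder-Mead",options=dict(initial_simplex=np.vstack([np.zeros(3),.5*np.eye(3)])));print(psi,np.array([.517,-.158,.0945])+r.x*.01,r.fun)
```

```text
0.056 ['scene', 'top'] 0.5462446284327817 -0.16229694335679967 -0.14458897412390598 210.5535068212212
0.056 ['scene'] 0.5464458627127875 -0.16192654554180752 -0.1507285389963695 88.37393120976486
0.056 ['top'] 0.5459992365412909 -0.16416614612256353 -0.1579047920163329 112.29222727108322
0.046 ['scene', 'top'] 0.546334871059242 -0.16220999920869705 -0.1439434102780601 190.3665430403341
0.046 ['scene'] 0.5464438412513501 -0.16123058009723668 -0.14715980487822414 68.09296177437574
0.046 ['top'] 0.5459038926036339 -0.1645107680890494 -0.1614577023502145 96.33428677606751
3.03 [ 0.5168 -0.1582  0.0941] 62.834513368985164
2.9801349512395787 [ 0.5166 -0.159   0.0942] 63.77336969587132
```

```bash
cat >> h.py <<'E'
def go(target,yaw_y=None,at=None):
    """print delta in cm in tool axes to take TCP to target; tool y heading yaw_y (mod pi)"""
    s=get_state(); r=R.from_quat(s["eef_rot"]); M=r.as_matrix()
    d=r.inv().apply(np.array(target)-s["tool_pos"])*100
    out=[np.round(d,2).tolist()]
    if yaw_y is not None:
        cur=np.arctan2(M[1,1],M[0,1]); dy=(yaw_y-cur+np.pi/2)%np.pi-np.pi/2
        out.append(("yaw", round(-dy,3)))
    print("t",round(s["clock"],2),"pos",np.round(s["tool_pos"],4),"delta",*out,"dist cm",round(np.linalg.norm(d),1),"tiltdown",np.round(M[:,0],3),"y",np.round(M[:,1],3),"F",np.round(s["contact_force"],1),"op",round(s["opening"],3),"q",np.round(s["q"],2))
E
python3 - <<'E'
from h import *
go([.494,-.155,.22],np.pi/2-.15)
E
```

```text
t 1.5 pos [0.2762 0.5607 0.2528] delta [3.27, -54.57, 51.17] ('yaw', np.float64(-0.308)) dist cm 74.9 tiltdown [ 0.  0. -1.] y [0.442 0.897 0.   ] F [ 0.5  0.1 -0.8] op 0.998 q [-1.08  0.69 -0.19  1.57  0.16  0.9  -0.22]
```

>>> apply_moves([
  [3.2,-54.6,51.2],
  [3.2,-54.6,51.2],
  [3.2,-54.6,51.2],
  [3.2,-54.6,51.2],
  [3.2,-54.6,51.2],
  [3.2,-54.6,51.2],
  [3.2,-54.6,51.2],
  [3.2,-54.6,51.2],
  [3.2,-54.6,51.2],
  [3.2,-54.6,51.2],
], yaw=[-0.31,-0.31,-0.31,-0.31,-0.31,-0.31,-0.31,-0.31,-0.31,-0.31], gripper=[70,70,70,70,70,70,70,70,70,70], force=10)

```text
clock: 2.33
tool_pos: [0.3979, 0.1607, 0.2351]
eef_rot: [0.052, 0.705, -0.052, 0.705]
contact_force: [0.5, -0.3, -0.3]
opening: 0.7
```

Run:
```python
from h import *
go([.494,-.155,.22],np.pi/2-.15)
```

```text
t 2.33 pos [0.3979 0.1607 0.2351] delta [1.51, -29.82, 14.14] ('yaw', np.float64(0.003)) dist cm 33.0 tiltdown [ 0.001  0.    -1.   ] y [0.147 0.989 0.001] F [ 0.5 -0.3 -0.3] op 0.7 q [-0.27  0.49 -0.33  2.14  0.3   0.55  0.61]
```

>>> apply_moves([
  [1.5,-29.8,14.1],
  [1.5,-29.8,14.1],
  [1.5,-29.8,14.1],
  [1.5,-29.8,14.1],
  [1.5,-29.8,14.1],
  [1.5,-29.8,14.1],
  [1.5,-29.8,14.1],
  [1.5,-29.8,14.1],
  [1.5,-29.8,14.1],
  [1.5,-29.8,14.1],
], yaw=[0,0,0,0,0,0,0,0,0,0], gripper=[70,70,70,70,70,70,70,70,70,70])

```text
clock: 3.17
tool_pos: [0.4937, -0.1578, 0.2197]
eef_rot: [0.054, 0.705, -0.054, 0.705]
contact_force: [-0.5, 0.2, -0.1]
opening: 0.699
```

Run:
```python
from h import *
go([.494,-.155,.137],np.pi/2-.15)
for n in("scene","top"):
    im=snapshot(n); 
    a=im[200:320,180:340] if n=="scene" else im[200:320,320:480]
    cv2.imwrite(f"pics/{n}1.png",cv2.resize(a[:,:,::-1],None,fx=4,fy=4))
```

```text
t 3.17 pos [ 0.4937 -0.1578  0.2197] delta [8.27, 0.28, -0.03] ('yaw', np.float64(-0.004)) dist cm 8.3 tiltdown [ 0.001 -0.    -1.   ] y [ 0.153  0.988 -0.   ] F [-0.5  0.2 -0.1] op 0.699 q [ 0.46  0.62 -0.38  1.92  0.35  0.67  1.28]
```

View pics/scene1.png

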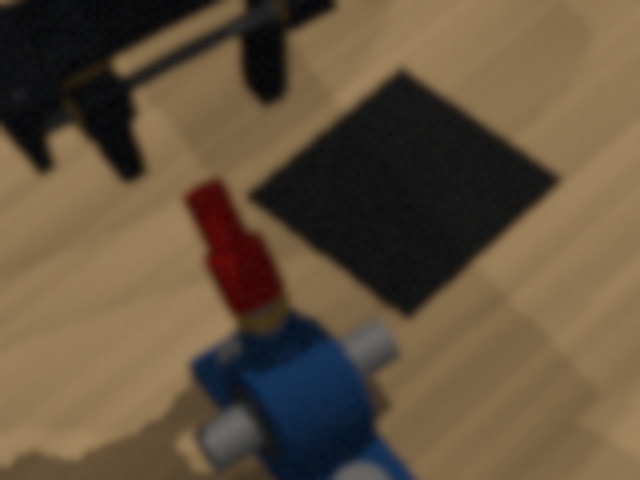

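View pics/top1.png

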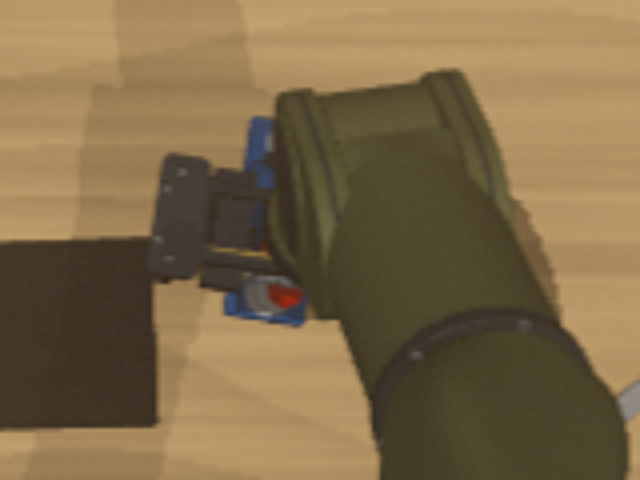

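Run:
```python
from h import *
s=get_state();M=R.from_quat(s["eef_rot"]).as_matrix();p=s["tool_pos"]
for o in (-1,1):
  P=p+M[:,0]*.014+M[:,1]*o*.031
  Q=p+M[:,1]*o*.0935-M[:,0]*.05
  for n in CP: print(n,proj(n,[P,Q]).round(1).tolist())
print(p, {n:proj(n,p).round(1).tolist() for n in CP})
```

```text
scene [[215.1, 238.5], [177.0, 232.8]]
top [[406.2, 266.8], [437.0, 267.6]]
scene [[243.9, 222.4], [269.2, 183.4]]
top [[380.6, 262.9], [356.3, 255.3]]
[ 0.49349195 -0.15384028  0.22008357] {'scene': [[228.7, 225.4]], 'top': [[394.1, 264.1]]}
```

>>> apply_moves([
  [4,-0.1,0],
  [7,-0.1,0],
  [8.3,-0.1,0],
  [8.3,-0.1,0],
  [8.3,-0.1,0],
  [8.3,-0.1,0],
  [8.3,-0.1,0],
  [8.3,-0.1,0],
  [8.3,-0.1,0],
], yaw=[0,0,0,0,0,0,0,0,0], gripper=[70,70,70,70,50,30,10,10,10], force=10)

```text
clock: 4.02
tool_pos: [0.4939, -0.1548, 0.138]
eef_rot: [0.052, 0.704, -0.051, 0.706]
contact_force: [0.2, -0.4, -0.4]
opening: 0.35
```

Run:
```python
from h import *
go([.494,-.155,.137],np.pi/2-.15)
for n in("scene",):
    im=snapshot(n); 
    a=im[200:320,180:340]
    cv2.imwrite(f"pics/{n}2.png",cv2.resize(a[:,:,::-1],None,fx=4,fy=4))
```

```text
t 4.02 pos [ 0.4939 -0.1548  0.138 ] delta [0.1, -0.01, 0.01] ('yaw', np.float64(0.003)) dist cm 0.1 tiltdown [ 0.002  0.001 -1.   ] y [0.146 0.989 0.001] F [ 0.2 -0.4 -0.4] op 0.35 q [ 0.4   0.74 -0.29  1.99  0.44  0.47  1.2 ]
```

View pics/scene2.png

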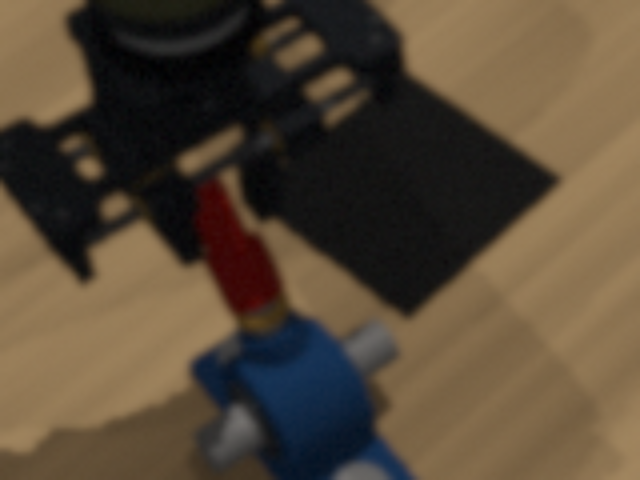

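>>> apply_moves([
  [0,0,0],
  [0,0,0],
  [0,0,0],
  [0,0,0],
  [0,0,0],
], yaw=[0,0,0,0,0], gripper=[10,10,10,10,10])

```text
clock: 4.48
tool_pos: [0.4937, -0.155, 0.1378]
eef_rot: [0.052, 0.704, -0.052, 0.706]
contact_force: [-0.0, -0.9, 0.8]
opening: 0.257
```

Run:
```python
from h import *
s=get_state();a=np.array([np.sin(.45)*np.cos(2.99),np.sin(.45)*np.sin(2.99),np.cos(.45)])
print(a)
for k in(.015,.03,.045): go(s["tool_pos"]+a*k)
```

```text
[-0.42997727  0.06568532  0.9004471 ]
t 4.48 pos [ 0.4937 -0.155   0.1378] delta [-1.35, 0.0, -0.65] dist cm 1.5 tiltdown [ 0.002  0.001 -1.   ] y [0.146 0.989 0.001] F [-0.  -0.9  0.8] op 0.257 q [ 0.4   0.74 -0.29  1.99  0.44  0.47  1.2 ]
t 4.48 pos [ 0.4937 -0.155   0.1378] delta [-2.7, 0.01, -1.3] dist cm 3.0 tiltdown [ 0.002  0.001 -1.   ] y [0.146 0.989 0.001] F [-0.  -0.9  0.8] op 0.257 q [ 0.4   0.74 -0.29  1.99  0.44  0.47  1.2 ]
t 4.48 pos [ 0.4937 -0.155   0.1378] delta [-4.06, 0.01, -1.95] dist cm 4.5 tiltdown [ 0.002  0.001 -1.   ] y [0.146 0.989 0.001] F [-0.  -0.9  0.8] op 0.257 q [ 0.4   0.74 -0.29  1.99  0.44  0.47  1.2 ]
```

>>> apply_moves([
  [-0.9,0,-0.43],
  [-1.8,0,-0.87],
  [-2.7,0,-1.3],
  [-3.6,0,-1.73],
  [-4.5,0,-2.17],
  [-6,0,-2.5],
  [-8,0,-2.5],
  [-8,0,-2.5],
], yaw=[0,0,0,0,0,0,0,0], gripper=[10,10,10,10,10,10,10,10], force=10)

```text
clock: 5.15
tool_pos: [0.4701, -0.1516, 0.2213]
eef_rot: [0.052, 0.702, -0.052, 0.708]
contact_force: [1.3, 0.2, 0.5]
opening: 0.261
```

Run:
```python
from fit import *
np.set_printoptions(precision=4,suppress=True)
go([.45,-.0,.137])
im=snapshot("scene"); cv2.imwrite("pics/scene3.png",cv2.resize(im[140:320,180:340][:,:,::-1],None,fx=3,fy=3))
b=silhouettes("cap","scene"); print([(x["bbox"],x["score"]) for x in b])
if b:
  s=get_state();M={"scene":b[0]["mask"].astype(float)}
  g=s["tool_pos"]+[0,0,.005]
  for psi in(2.99,):
    # grasp point on cap axis, fit axial pos and lean
    f=lambda q:cost(M,CAP,g-axis(psi,.45+q[1]*.1)*(.053+q[0]*.01),axis(psi,.45+q[1]*.1))
    r=minimize(f,[0,0],method="Nelder-Mead",options=dict(initial_simplex=[[0,0],[.5,0],[0,1]]));print(.053+r.x[0]*.01,.45+r.x[1]*.1,r.fun)
```

```text
t 5.15 pos [ 0.4701 -0.1516  0.2213] delta [8.4, 14.7, -4.27] dist cm 17.5 tiltdown [ 0.008 -0.001 -1.   ] y [0.147 0.989 0.001] F [1.3 0.2 0.5] op 0.261 q [ 0.47  0.58 -0.39  1.99  0.36  0.63  1.27]
[([217.5, 207.0, 24.1, 40.2], 0.72)]
0.05305028963088989 0.6440259695053101 50.08099335982282
```

View pics/scene3.png

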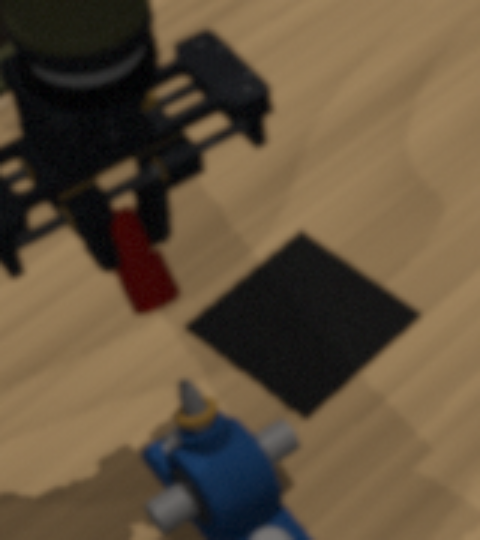

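Run:
```python
from h import *
go([.475,-.017,.085],np.pi/2-.15)
```

```text
t 5.25 pos [ 0.469  -0.1516  0.2188] delta [13.38, 13.39, -1.44] ('yaw', np.float64(0.003)) dist cm 19.0 tiltdown [ 0.004  0.    -1.   ] y [0.147 0.989 0.001] F [-0.1  0.  -0.5] op 0.254 q [ 0.46  0.59 -0.38  1.99  0.36  0.62  1.27]
```

>>> apply_moves([
  [1,4,0],
  [5,8,0],
  [9,11,-1],
  [13.4,13.4,-1],
  [13.4,13.4,-1],
  [15,13.4,-1],
  [15.9,13.4,-1],
  [15.9,13.4,-1],
  [15.9,13.4,-1],
], yaw=[0,0,0,0,0,0,0,0,0], gripper=[10,10,10,10,10,10,10,10,10], force=6)

```text
clock: 6.0
tool_pos: [0.4791, -0.0184, 0.0597]
eef_rot: [0.052, 0.704, -0.053, 0.706]
contact_force: [0.9, 0.4, -0.6]
opening: 0.259
```

Run:
```python
from fit import *
go([.475,-.017,.052])
im=snapshot("scene"); cv2.imwrite("pics/scene4.png",cv2.resize(im[170:320,200:340][:,:,::-1],None,fx=4,fy=4))
im=snapshot("top"); cv2.imwrite("pics/top4.png",cv2.resize(im[220:340,290:450][:,:,::-1],None,fx=4,fy=4))
```

```text
t 6.0 pos [ 0.4791 -0.0184  0.0597] delta [0.77, 0.08, -0.43] dist cm 0.9 tiltdown [ 0.003 -0.001 -1.   ] y [ 0.148  0.989 -0.   ] F [ 0.9  0.4 -0.6] op 0.259 q [ 0.    0.86 -0.1   2.14  0.5   0.16  0.86]
```

View pics/scene4.png

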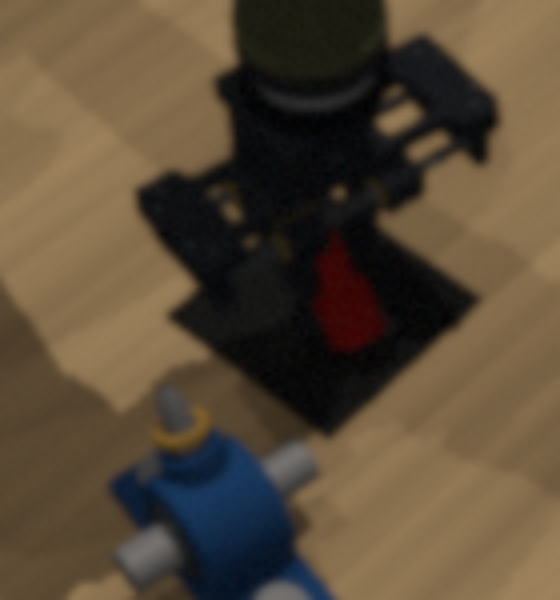

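View pics/top4.png

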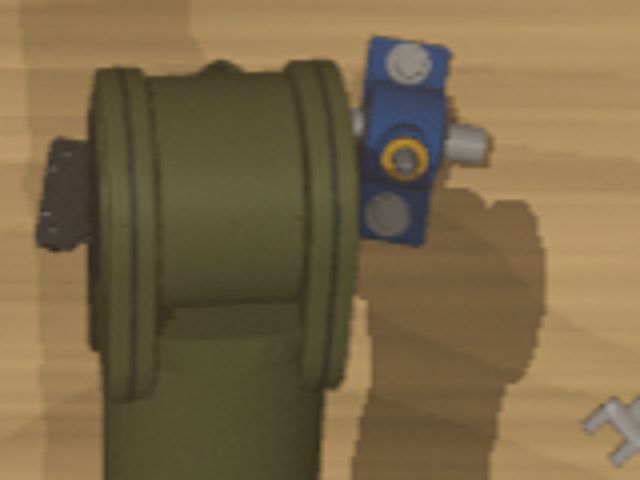

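>>> apply_moves([
  [0.6,0,0],
  [0.75,0,0.3],
  [0.75,0,0.8],
  [0.75,0,1.3],
  [0.75,0,1.8],
  [0.75,0,2.3],
  [0.8,0,2.6],
  [0.85,0,2.6],
], yaw=[0,0,0,0,0,0,0,0], gripper=[10,10,10,10,10,10,10,10], force=4)

```text
clock: 6.77
tool_pos: [0.5076, -0.0226, 0.0526]
eef_rot: [0.053, 0.702, -0.053, 0.708]
contact_force: [0.6, 0.0, 5.6]
opening: 0.26
```

Run:
```python
from fit import *
go([.475,-.017,.052])
im=snapshot("scene"); cv2.imwrite("pics/scene5.png",cv2.resize(im[170:320,200:340][:,:,::-1],None,fx=4,fy=4))
```

```text
t 6.77 pos [ 0.5076 -0.0226  0.0526] delta [0.03, 0.07, -3.31] dist cm 3.3 tiltdown [ 0.009  0.    -1.   ] y [0.149 0.989 0.002] F [0.6 0.  5.6] op 0.26 q [ 0.04  0.89 -0.14  2.06  0.5   0.22  0.88]
```

View pics/scene5.png

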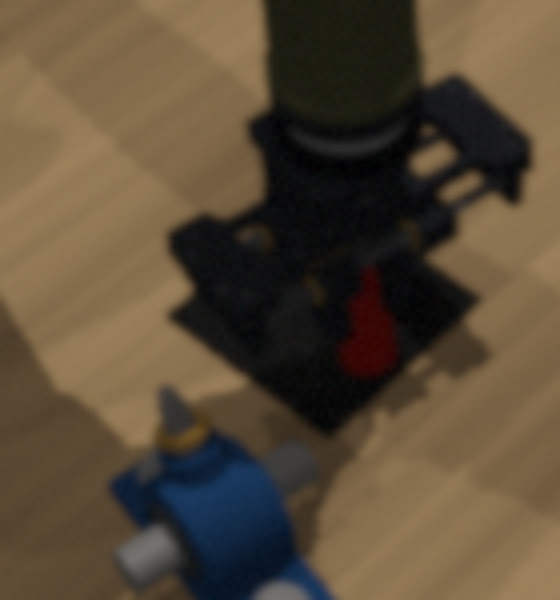

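>>> apply_moves([
  [0,0,0],
  [0,0,0],
  [0,0,0],
  [0,0,0],
  [-2,0,0],
  [-6,0,0],
  [-10,0,0],
  [-13,0,0],
  [-13,0,0],
], yaw=[0,0,0,0,0,0,0,0,0], gripper=[40,60,60,60,60,60,60,60,60])

```text
clock: 7.57
tool_pos: [0.509, -0.0222, 0.1876]
eef_rot: [0.054, 0.699, -0.052, 0.711]
contact_force: [-0.2, 0.4, -0.2]
opening: 0.599
```

Run:
```python
from fit import *
go([.541,.231,.16],np.pi/2-.15)
im=snapshot("scene"); cv2.imwrite("pics/scene6.png",cv2.resize(im[140:320,200:420][:,:,::-1],None,fx=3,fy=3))
b=silhouettes("cap","scene"); print([(x["bbox"],x["score"]) for x in b])
print(fit_up({"scene":b[0]["mask"].astype(float)},CAP,.507,-.022,.004))
```

```text
t 7.57 pos [ 0.509  -0.0222  0.1876] delta [2.84, 25.51, -0.68] ('yaw', np.float64(-0.0)) dist cm 25.7 tiltdown [ 0.018  0.001 -1.   ] y [0.15  0.989 0.004] F [-0.2  0.4 -0.2] op 0.599 q [ 0.16  0.65 -0.33  1.99  0.39  0.55  0.98]
[([285.5, 239.0, 15.3, 26.9], 0.75)]
(np.float64(0.5139195673894137), np.float64(-0.02063620021380484), np.float64(23.705618825600705))
```

View pics/scene6.png

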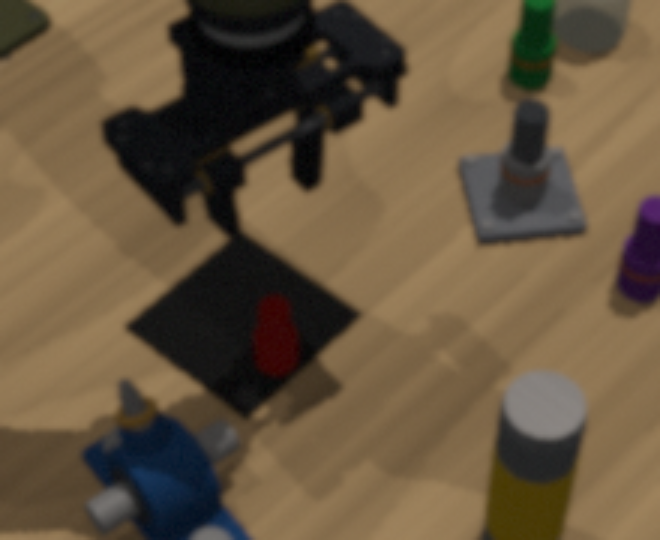

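>>> apply_moves([
  [1.5,25.5,-0.7],
  [1.5,25.5,-0.7],
  [1.5,25.5,-0.7],
  [1.5,25.5,-0.7],
  [1.5,25.5,-0.7],
  [1.5,25.5,-0.7],
  [1.5,25.5,-0.7],
  [1.5,25.5,-0.7],
], yaw=[0,0,0,0,0,0,0,0], gripper=[70,70,70,70,70,70,70,70])

```text
clock: 8.33
tool_pos: [0.5362, 0.2348, 0.1667]
eef_rot: [0.051, 0.702, -0.05, 0.708]
contact_force: [-0.2, -0.3, 0.2]
opening: 0.705
```

Run:
```python
from fit import *
np.set_printoptions(precision=4,suppress=True)
for t in("cap","nipple","nipple_home"):
  r={}
  for n in("scene","top"):
    if t=="cap": snapshot(n)
    r[n]=spot_point(t,n); print(t,n,[(np.round(x["pixel"],1).tolist(),round(x["score"],2)) for x in r[n]][:3])
  if r["scene"] and r["top"]: print(tri(r["scene"][0]["pixel"],r["top"][0]["pixel"]))
im=snapshot("top"); cv2.imwrite("pics/top7.png",im[:,:,::-1])
im2=snapshot("scene");cv2.imwrite("pics/scene7.png",im2[:,:,::-1])
cv2.imwrite("pics/c7.png",np.hstack([cv2.resize(im[220:320,310:430],None,fx=3,fy=3,interpolation=2),cv2.resize(im2[220:320,200:320],None,fx=3,fy=3,interpolation=2)])[:,:,::-1])
b={n:silhouettes("cap",n) for n in CP}
print([(n,x["bbox"],x["score"]) for n in b for x in b[n]])
M={n:b[n][0]["mask"].astype(float) for n in b if b[n]}
print(fit_up(M,CAP,.507,-.022,.004))
for n in M:print(n,fit_up({n:M[n]},CAP,.507,-.022,.004))
go([.541,.231,.079],np.pi/2-.15)
```

```text
cap scene [([290.5, 259.9], 0.87)]
cap top [([338.0, 268.0], 0.41)]
(array([ 0.5095, -0.0237, -0.0009]), np.float64(0.0008794720265210414))
nipple scene [([250.2, 282.1], 0.68), ([371.5, 206.7], 0.2)]
nipple top [([390.8, 257.8], 0.58)]
(array([ 0.5304, -0.1586,  0.0771]), np.float64(0.008127498383841558))
nipple_home scene [([247.6, 276.5], 0.68)]
nipple_home top [([391.4, 257.6], 0.61), ([336.7, 283.0], 0.51)]
(array([ 0.5277, -0.1592,  0.0952]), np.float64(0.005723481876356478))
[('scene', [284.6, 241.5, 16.6, 26.2], 0.88), ('top', [334.6, 261.8, 13.2, 12.9], 0.58)]
(np.float64(0.5141331004553941), np.float64(-0.022719112458173183), np.float64(39.327448623721395))
scene (np.float64(0.5141409383416176), np.float64(-0.021670116305351254), np.float64(20.95063994064817))
top (np.float64(0.5130078620910644), np.float64(-0.02495271873474121), np.float64(9.91219840238007))
t 8.93 pos [0.5381 0.2301 0.169 ] delta [9.0, 0.12, 0.17] ('yaw', np.float64(-0.001)) dist cm 9.0 tiltdown [ 0.011  0.    -1.   ] y [0.15  0.989 0.002] F [ 0.3 -0.8  0.7] op 0.703 q [-0.32  0.75 -0.28  1.77  0.32  0.65  0.63]
```

View pics/c7.png

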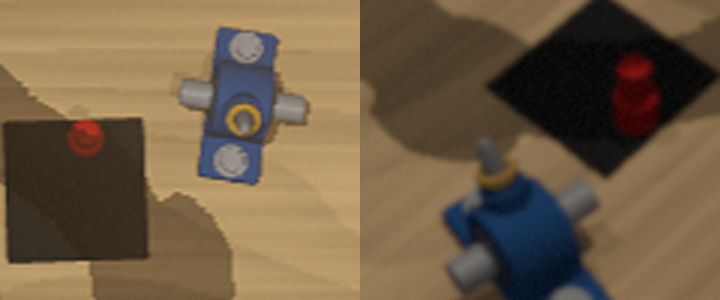

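>>> apply_moves([
  [4,0.1,0.1],
  [7.5,0.1,0.2],
  [9,0.1,0.2],
  [9,0.1,0.2],
  [9,0.1,0.2],
  [9,0.1,0.2],
  [9,0.1,0.2],
  [9,0.1,0.2],
  [9,0.1,0.2],
  [9,0.1,0.2],
], yaw=[0,0,0,0,0,0,0,0,0,0], gripper=[70,70,70,50,20,10,10,10,10,10], force=20)

```text
clock: 9.77
tool_pos: [0.5421, 0.2309, 0.0804]
eef_rot: [0.054, 0.7, -0.053, 0.71]
contact_force: [-0.2, -1.8, 6.9]
opening: 0.322
```

Run:
```python
from fit import *
go([.541,.231,.079],np.pi/2-.15)
im=snapshot("scene"); cv2.imwrite("pics/scene8.png",cv2.resize(im[110:260,290:440][:,:,::-1],None,fx=3,fy=3))
```

```text
t 9.77 pos [0.5421 0.2309 0.0804] delta [0.14, -0.01, -0.12] ('yaw', np.float64(-0.001)) dist cm 0.2 tiltdown [ 0.013  0.001 -1.   ] y [0.151 0.989 0.003] F [-0.2 -1.8  6.9] op 0.322 q [-0.36  0.89 -0.21  1.81  0.38  0.47  0.58]
```

View pics/scene8.png

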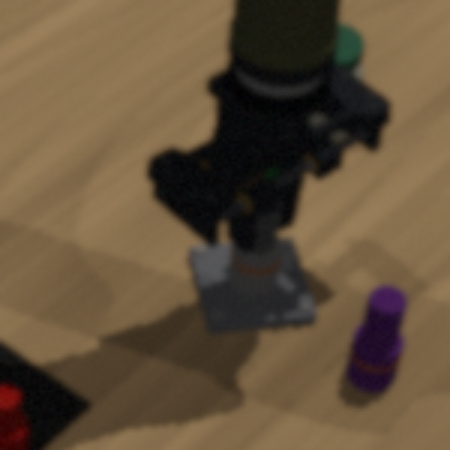

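>>> apply_moves([
  [-1.5,0,0],
  [-4,0,0],
  [-8,0,0],
  [-10,-3,-1],
  [-10.5,-7,-2],
  [-10.5,-11,-3],
  [-10.5,-15,-4],
  [-10.5,-19,-5],
  [-10.5,-23,-5.5],
  [-10.5,-23,-5.5],
], yaw=[0,0,0,0,0,0,0,0,0,0], gripper=[10,10,10,10,10,10,10,10,10,10], force=20)

```text
clock: 10.65
tool_pos: [0.4469, 0.0018, 0.1837]
eef_rot: [0.055, 0.702, -0.06, 0.707]
contact_force: [-0.9, 0.4, -2.1]
opening: 0.323
```

Run:
```python
from fit import *
im=snapshot("scene"); cv2.imwrite("pics/scene9.png",cv2.resize(im[110:290,200:440][:,:,::-1],None,fx=3,fy=3))
go([.45,-.015,.0725],np.pi/2-.15)
```

```text
t 10.7 pos [0.4495 0.0064 0.184 ] delta [11.15, -2.09, 0.27] ('yaw', np.float64(-0.01)) dist cm 11.4 tiltdown [ 0.01  -0.003 -1.   ] y [ 0.159  0.987 -0.001] F [ 0.5  0.8 -2. ] op 0.323 q [ 0.07  0.6  -0.29  2.15  0.41  0.43  0.86]
```

View pics/scene9.png

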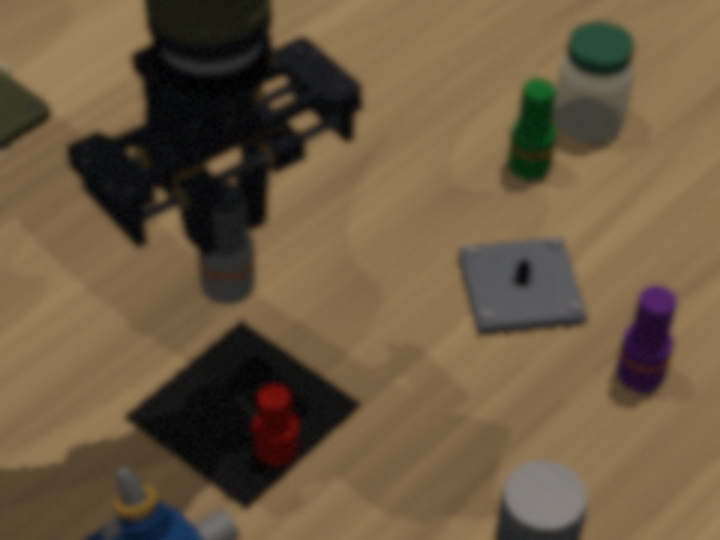

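>>> apply_moves([
  [3,-2,0.2],
  [7,-2.1,0.2],
  [10,-2.1,0.2],
  [11.1,-2.1,0.2],
  [11.2,-2.1,0.2],
  [11.2,-2.1,0.2],
  [11.2,-2.1,0.2],
  [11.2,-2.1,0.2],
], yaw=[0,0,0,0,0,0,0,0], gripper=[10,10,10,10,10,10,10,10], force=20)

```text
clock: 11.37
tool_pos: [0.45, -0.0141, 0.0725]
eef_rot: [0.056, 0.701, -0.056, 0.709]
contact_force: [0.7, -0.7, -1.6]
opening: 0.324
```

Run:
```python
from fit import *
go([.45,-.015,.0725],np.pi/2-.15)
```

```text
t 11.37 pos [ 0.45   -0.0141  0.0725] delta [0.0, -0.09, 0.01] ('yaw', np.float64(-0.009)) dist cm 0.1 tiltdown [ 0.012 -0.002 -1.   ] y [ 0.158  0.987 -0.   ] F [ 0.7 -0.7 -1.6] op 0.324 q [-0.03  0.83 -0.06  2.23  0.55  0.09  0.78]
```

>>> apply_moves([
  [0.2,0,0],
  [0.3,0,0],
  [0.3,0,0],
], yaw=[0,0,0], gripper=[10,10,10], force=8)

```text
clock: 11.62
tool_pos: [0.4504, -0.014, 0.0697]
eef_rot: [0.056, 0.7, -0.056, 0.709]
contact_force: [0.5, 0.0, -1.8]
opening: 0.325
```

>>> apply_moves([
  [0.15,0,0],
  [0.3,0,0],
  [0.3,0,0],
], yaw=[0,0,0], gripper=[10,10,10], force=8)

```text
clock: 11.87
tool_pos: [0.451, -0.014, 0.0676]
eef_rot: [0.056, 0.7, -0.056, 0.71]
contact_force: [0.5, 0.1, 7.2]
opening: 0.326
```

>>> apply_moves([
  [0,0,0],
  [0,0,0],
  [0,0,0],
  [-1,0,0],
  [-4,0,0],
  [-7,0,0],
  [-8,0,2],
  [-8,0,5],
  [-8,-0.2,6.2],
  [-8,-0.2,6.2],
], yaw=[0,0,0,0,0,0,0,0,0,0], gripper=[45,60,60,60,60,60,60,60,60,60])

```text
clock: 12.7
tool_pos: [0.514, -0.0267, 0.1489]
eef_rot: [0.057, 0.698, -0.057, 0.712]
contact_force: [0.6, 0.7, -0.4]
opening: 0.599
```

Run:
```python
from fit import *
im=snapshot("scene"); cv2.imwrite("pics/scene10.png",cv2.resize(im[170:320,200:400][:,:,::-1],None,fx=3,fy=3))
go([.5135,-.023,.052],np.pi/2-.15)
s=get_state();M=R.from_quat(s["eef_rot"]).as_matrix();p=s["tool_pos"]
print(proj("scene",[p+M[:,0]*.014+M[:,1]*o*.0264 for o in(-1,1)]))
```

```text
t 12.75 pos [ 0.5114 -0.0262  0.1483] delta [9.64, 0.34, 0.01] ('yaw', np.float64(-0.01)) dist cm 9.6 tiltdown [ 0.015 -0.001 -1.   ] y [0.16  0.987 0.001] F [-0.8  0.8 -0.4] op 0.601 q [ 0.15  0.72 -0.31  2.01  0.47  0.47  0.9 ]
[[277.12323979 228.35158171]
 [298.20499473 216.43188141]]
```

View pics/scene10.png

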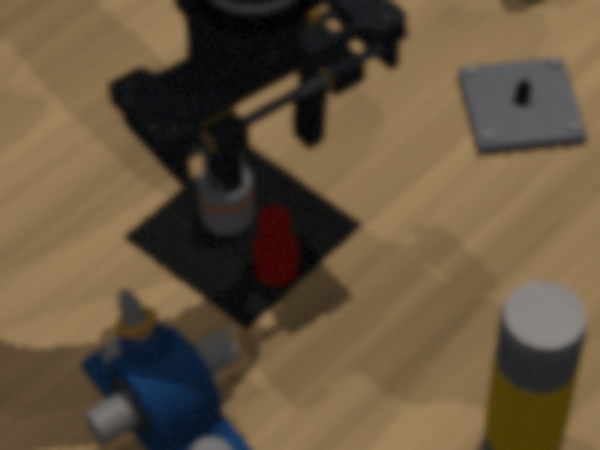

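>>> apply_moves([
  [3,0.3,0],
  [6.5,0.3,0],
  [9,0.3,0],
  [9.5,0.3,0],
  [9.5,0.3,0],
  [9.5,0.3,0],
  [9.5,0.3,0],
  [9.5,0.3,0],
  [9.5,0.3,0],
  [9.5,0.3,0],
], yaw=[-0.01,-0.01,-0.01,-0.01,-0.01,-0.01,-0.01,-0.01,-0.01,-0.01], gripper=[60,60,60,60,40,15,10,10,10,10], force=12)

```text
clock: 13.58
tool_pos: [0.514, -0.0236, 0.0545]
eef_rot: [0.053, 0.699, -0.053, 0.711]
contact_force: [-1.6, 0.0, 7.2]
opening: 0.255
```

Run:
```python
from fit import *
np.set_printoptions(precision=4,suppress=True)
snapshot("scene");b=silhouettes("dock","scene");print([(x["bbox"],x["score"]) for x in b])
snapshot("top");t=silhouettes("dock","top");print([(x["bbox"],x["score"]) for x in t])
for n,bb in(("scene",b),("top",t)):
  c=cv2.minAreaRect(np.argwhere(bb[0]["mask"])[:,::-1].astype(np.float32)); ctr=np.array(np.argwhere(bb[0]["mask"])[:,::-1].mean(0)); print(n,c,ctr,onplane(n,ctr,.010))
  for w in("dock_seat","dock"): print(w,[ (x["pixel"],round(x["score"],2),onplane(n,x["pixel"],.012)) for x in spot_point(w,n)[:1]])
go([.541,.231,.18],np.pi/2-.15)
```

```text
[([349.9, 191.3, 45.4, 31.0], 0.91)]
[([227.0, 238.5, 44.2, 38.6], 0.73)]
scene ((374.5931701660156, 204.3849334716797), (29.678138732910156, 38.99508285522461), 83.9909896850586) [374.2533 204.419 ] [0.5448 0.2299 0.01  ]
dock_seat [([372.9, 202.2], 0.95, array([0.5388, 0.2317, 0.012 ]))]
dock []
top ((246.9512481689453, 256.0610046386719), (32.17179870605469, 32.640316009521484), 38.65980911254883) [246.9128 256.0535] [0.5395 0.2277 0.01  ]
dock_seat [([244.8, 253.3], 0.59, array([0.5469, 0.2335, 0.012 ]))]
dock [([247.4, 256.0], 0.56, array([0.5394, 0.2261, 0.012 ]))]
t 13.98 pos [ 0.514  -0.0236  0.0545] delta [-12.54, 25.59, -0.94] ('yaw', np.float64(-0.001)) dist cm 28.5 tiltdown [ 0.017 -0.002 -1.   ] y [0.15  0.989 0.001] F [-0.9  0.3  7.3] op 0.253 q [ 0.05  0.88 -0.16  2.04  0.57  0.24  0.81]
```

>>> apply_moves([
  [-3,0,0],
  [-7,0,0],
  [-11,3,0],
  [-12.5,7,-0.2],
  [-12.5,11,-0.4],
  [-12.5,15,-0.6],
  [-12.5,19,-0.8],
  [-12.5,23,-0.9],
  [-12.5,25.5,-0.9],
  [-12.5,25.5,-0.9],
], yaw=[0,0,0,0,0,0,0,0,0,0], gripper=[10,10,10,10,10,10,10,10,10,10], force=12)

```text
clock: 14.82
tool_pos: [0.5407, 0.2393, 0.1805]
eef_rot: [0.053, 0.699, -0.047, 0.712]
contact_force: [0.1, 0.5, 0.6]
opening: 0.257
```

Run:
```python
from fit import *
snapshot("top")
im=snapshot("scene"); cv2.imwrite("pics/scene11.png",cv2.resize(im[110:250,290:440][:,:,::-1],None,fx=4,fy=4,interpolation=2))
for p in([.5415,.230,.012],[.5415,.230,.034]): print(((proj("scene",p)-[290,110])*4).round(0), proj("scene",p))
b=silhouettes("cap","scene")
s=get_state();M={"scene":b[0]["mask"].astype(float)}
g=s["tool_pos"]; print(g,fit_up(M,CAP,g[0],g[1],g[2]+.005-.0555), b[0]["score"])
go([.5415,.230,.09],np.pi/2-.15)
```

```text
[[333. 373.]] [[373.30263497 203.13922033]]
[[336. 348.]] [[374.11356251 196.98385169]]Traceback (most recent call last):
  File "<stdin>", line 6, in <module>
IndexError: list index out of range
```

View pics/scene11.png

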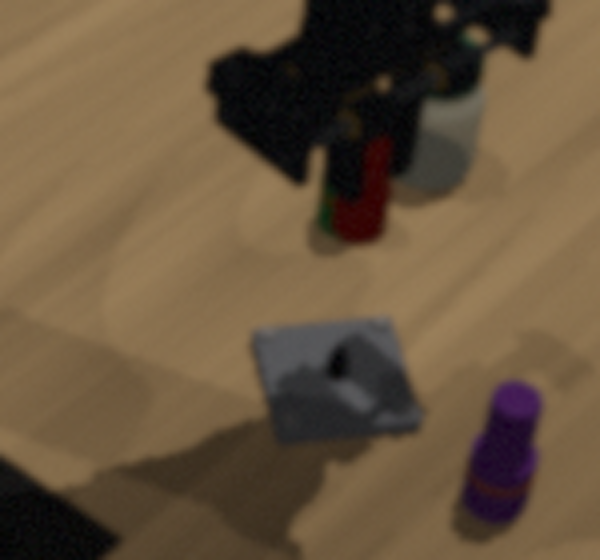

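Run:
```python
from fit import *
go([.542,.230,.095],np.pi/2-.15)
```

```text
t 14.97 pos [0.5409 0.2289 0.1795] delta [8.45, 0.13, -0.06] ('yaw', np.float64(-0.001)) dist cm 8.4 tiltdown [ 0.017 -0.003 -1.   ] y [ 0.151  0.989 -0.001] F [-0.1  0.3 -0.4] op 0.253 q [-0.3   0.74 -0.33  1.76  0.37  0.69  0.59]
```

>>> apply_moves([
  [3.5,0.1,0],
  [7,0.1,0],
  [8.4,0.1,0],
  [8.4,0.1,0],
  [8.4,0.1,0],
], yaw=[0,0,0,0,0], gripper=[10,10,10,10,10], force=12)

```text
clock: 15.38
tool_pos: [0.5424, 0.2274, 0.0952]
eef_rot: [0.053, 0.699, -0.056, 0.711]
contact_force: [-0.1, 0.4, -0.3]
opening: 0.257
```

Run:
```python
from fit import *
im=snapshot("scene"); cv2.imwrite("pics/scene12.png",cv2.resize(im[130:240,310:430][:,:,::-1],None,fx=5,fy=5,interpolation=2))
s=get_state();g=s["tool_pos"];m=g-[0,0,.0505]
f=lambda P:((proj("scene",P)-[310,130])*5).round(0).tolist()
print("mouth",f(m),"foot",f([.542,.23,.012]),f([.542,.23,.034]))
i=im.astype(float); red=((i[:,:,0]>40)&(i[:,:,0]>2.2*i[:,:,1])).astype(float); red[:130]=0;red[240:]=0;red[:,:310]=0;red[:,430:]=0
ys,xs=np.nonzero(red);print(xs.min(),xs.max(),ys.min(),ys.max(),red.sum())
r=render("scene",CAP,m,np.array([0,0,1.]));ys,xs=np.nonzero(r>.5);print(xs.min(),xs.max(),ys.min(),ys.max())
go([.542,.230,.095],np.pi/2-.15)
```

```text
mouth [[323.0, 322.0]] foot [[317.0, 366.0]] [[321.0, 335.0]]
369 423 176 234 251.0
368 382 172 199
t 15.43 pos [0.5431 0.2283 0.0963] delta [0.12, 0.15, -0.14] ('yaw', np.float64(-0.003)) dist cm 0.2 tiltdown [ 0.018 -0.004 -1.   ] y [ 0.153  0.988 -0.001] F [ 0.4  0.6 -0. ] op 0.254 q [-0.33  0.87 -0.26  1.8   0.43  0.52  0.54]
```

View pics/scene12.png

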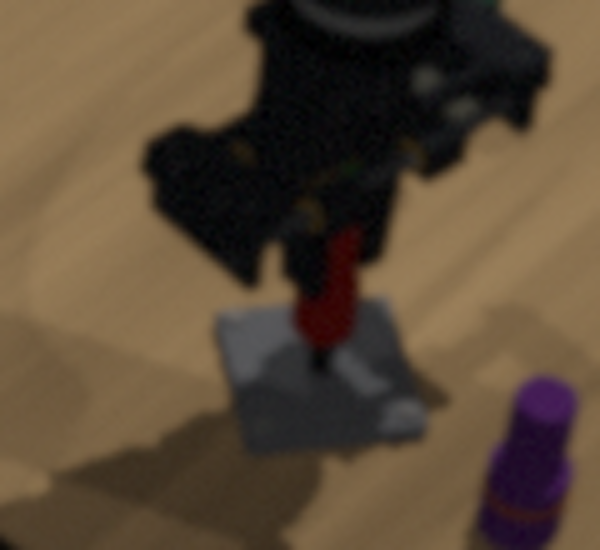

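>>> apply_moves([
  [0.8,0.1,-0.1],
  [1.4,0.1,-0.1],
  [2,0.1,-0.1],
  [2.4,0.1,-0.1],
  [2.4,0.1,-0.1],
], yaw=[0,0,0,0,0], gripper=[10,10,10,10,10], force=8)

```text
clock: 15.85
tool_pos: [0.5422, 0.2291, 0.0714]
eef_rot: [0.053, 0.699, -0.055, 0.711]
contact_force: [0.4, 1.0, -0.1]
opening: 0.252
```

>>> apply_moves([
  [0.5,0,0],
  [0.9,0,0],
  [1.1,0,0],
  [1.1,0,0],
], yaw=[0,0,0,0], gripper=[10,10,10,10], force=8)

```text
clock: 16.18
tool_pos: [0.5427, 0.2289, 0.0607]
eef_rot: [0.053, 0.699, -0.055, 0.711]
contact_force: [-0.7, -1.1, 3.4]
opening: 0.255
```

Run:
```python
from fit import *
im=snapshot("scene"); cv2.imwrite("pics/scene13.png",cv2.resize(im[130:240,310:430][:,:,::-1],None,fx=5,fy=5,interpolation=2))
go([.542,.230,.0605],np.pi/2-.15)
```

```text
t 16.23 pos [0.5427 0.2289 0.0607] delta [0.02, 0.1, -0.08] ('yaw', np.float64(-0.003)) dist cm 0.1 tiltdown [ 0.017 -0.005 -1.   ] y [ 0.152  0.988 -0.002] F [-0.3 -0.4  4.1] op 0.261 q [-0.35  0.92 -0.23  1.81  0.46  0.45  0.51]
```

View pics/scene13.png

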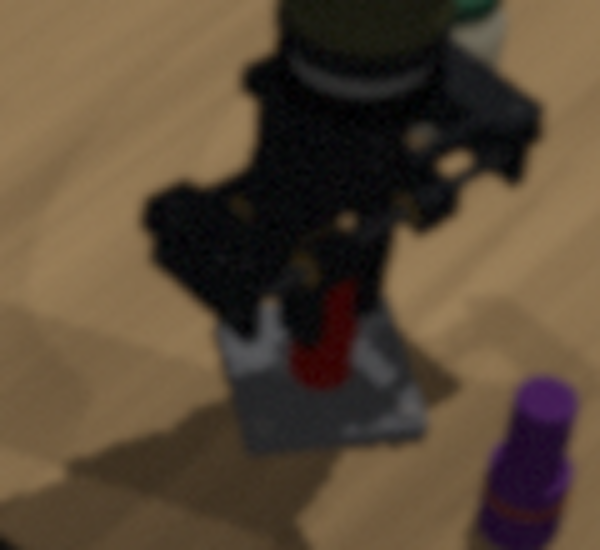

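>>> apply_moves([
  [0.1,0,0],
  [0,0,0],
  [0,0,0],
  [-1.5,0,0],
  [-5,0,0],
  [-9,0,0],
  [-11,-4,-2],
  [-11,-8,-4],
  [-11,-12,-5.5],
  [-11,-16,-5.5],
], yaw=[0,0,0,0,0,0,0,0,0,0], gripper=[40,60,60,60,60,60,60,60,60,60])

```text
clock: 17.07
tool_pos: [0.4612, 0.0879, 0.1707]
eef_rot: [0.052, 0.699, -0.054, 0.711]
contact_force: [0.6, -0.8, -0.0]
opening: 0.6
```

Run:
```python
from fit import *
im=snapshot("scene"); snapshot("top"); cv2.imwrite("pics/scene14.png",cv2.resize(im[130:320,200:440][:,:,::-1],None,fx=3,fy=3,interpolation=2))
for n in CP:
  b=silhouettes("cap",n); print(n,[(x["bbox"],x["score"]) for x in b][:2])
  if b: print([fit_up({n:b[0]["mask"].astype(float)},CAP,.542,.23,z) for z in(.012,.018)])
go([.4505,-.014,.14],np.pi/2-.15)
```

```text
scene [([368.6, 182.3, 12.4, 25.7], 0.71)]
[(np.float64(0.5403566365018487), np.float64(0.23239605206996203), np.float64(23.935568164951704)), (np.float64(0.5437594843171537), np.float64(0.22742312250658872), np.float64(24.645279749630614))]
top [([239.7, 250.6, 14.3, 11.8], 0.56), ([371.8, 232.6, 40.6, 49.2], 0.46)]
[(np.float64(0.541602756947279), np.float64(0.22739272445440292), np.float64(12.280633763351915)), (np.float64(0.5408537838193588), np.float64(0.22696941928472372), np.float64(12.360094636479534))]
t 17.27 pos [0.4642 0.0869 0.1702] delta [3.05, -10.17, 0.15] ('yaw', np.float64(-0.006)) dist cm 10.6 tiltdown [ 0.017 -0.005 -1.   ] y [ 0.155  0.988 -0.002] F [1.2 0.  0.9] op 0.601 q [-0.1   0.64 -0.3   2.11  0.46  0.44  0.66]
```

View pics/scene14.png

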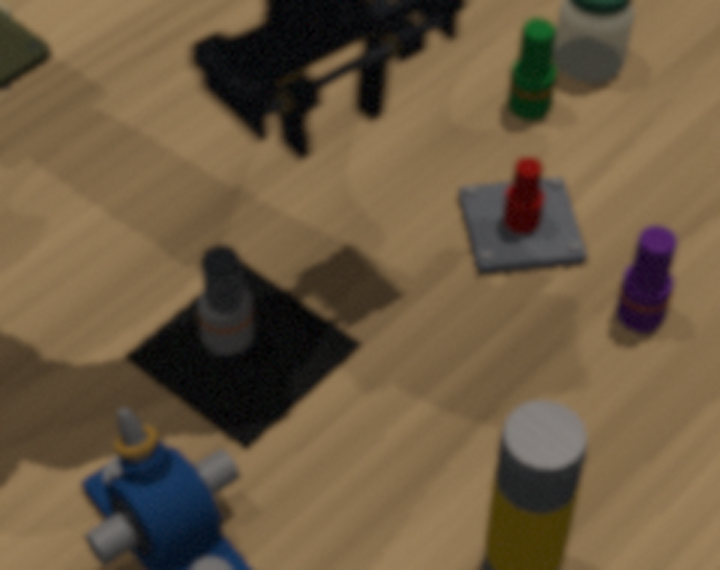

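Run:
```python
from fit import *
np.set_printoptions(precision=4,suppress=True)
S=snapshot("scene");T=snapshot("top")
a=axis(2.99,.45); m=np.array([.5168,-.1585,.0942]); tip=m+a*.022
res=[]
for n,im,box in(("scene",S,(225,250,275,310)),("top",T,(375,240,410,285))):
    x0,y0,x1,y1=box; c=im[y0:y1,x0:x1].astype(float)
    big=cv2.resize(im[y0:y1,x0:x1],None,fx=9,fy=9,interpolation=2)
    for k,P in enumerate((m,tip)):
        q=(proj(n,P)[0]-[x0,y0]+.5)*9; cv2.circle(big,tuple(int(v) for v in q),3,(255,0,255) if k else (0,255,255),-1)
    th=np.linspace(0,2*np.pi,60);u=np.cross(a,[0,1,0]);u/=np.linalg.norm(u);v=np.cross(a,u)
    E=((proj(n,m+.015*(np.outer(np.cos(th),u)+np.outer(np.sin(th),v)))-[x0,y0]+.5)*9).astype(int)
    cv2.polylines(big,[E],True,(0,255,0),1)
    res.append(big[:400])
    brass=(c[:,:,0]>80)&(c[:,:,0]-c[:,:,2]>60)
    ys,xs=np.nonzero(brass); print(n,"brass",xs.mean()+x0,ys.mean()+y0,xs.min()+x0,xs.max()+x0,ys.min()+y0,ys.max()+y0,len(xs),"pred",proj(n,m))
h=max(r.shape[0] for r in res)
cv2.imwrite("pics/nip.png",np.hstack([np.pad(r,((0,h-r.shape[0]),(0,0),(0,0))) for r in res])[:,:,::-1])
```

```text
scene brass 243.73469387755102 274.7142857142857 226 251 250 288 49 pred [[242.7844 273.6506]]
top brass 396.6879562043796 266.71715328467155 375 409 240 284 548 pred [[390.2315 261.1849]]
```

View pics/nip.png

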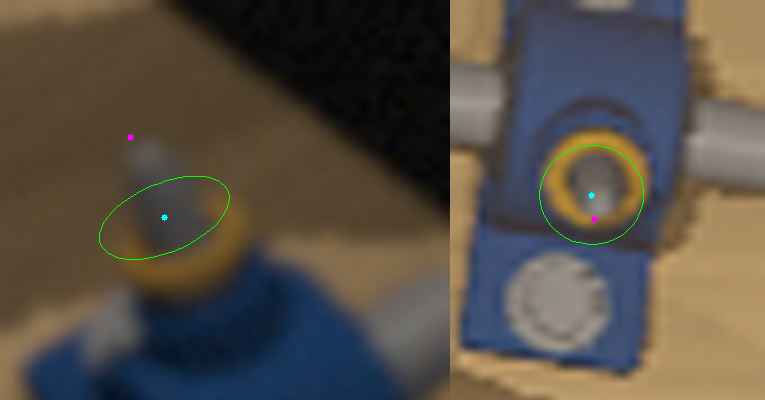

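Run:
```python
from fit import *
np.set_printoptions(precision=4,suppress=True)
S=snapshot("scene");T=snapshot("top")
# model render: brass(sleeve) + steel silhouette; optimise dx by image matching with simple 3-colour shading, per-image linear colours
def cylpoly(n,m,a,z0,r0,z1,r1):
    th=np.linspace(0,2*np.pi,40);u=np.cross(a,[0,1,0]);u/=np.linalg.norm(u);v=np.cross(a,u)
    P=np.concatenate([m+a*z+r*(np.outer(np.cos(th),u)+np.outer(np.sin(th),v)) for z,r in((z0,r0),(z1,r1))])
    return P
def fill(n,P,S=6):
    img=np.zeros((480*S,640*S),np.uint8); h=cv2.convexHull(((proj(n,P)+.5)*S-.5).astype(np.float32))
    cv2.fillConvexPoly(img,np.round(h*16).astype(np.int32),255,shift=4)
    return cv2.resize(img,(640,480),interpolation=cv2.INTER_AREA)/255.
boxes={"scene":(232,258,256,286),"top":(383,250,400,270)}
I={"scene":S,"top":T}
def f(p,ret=False,psi=2.99):
    o=np.array([.520,-.158,.0815])+np.array(p[:3])*.01; a=axis(psi,.45)   # nipple origin
    c=0
    for n in I:
        x0,y0,x1,y1=boxes[n]
        sl=fill(n,cylpoly(n,o,a,.004,.015,.014,.015)); st=fill(n,np.concatenate([cylpoly(n,o,a,.014,.008,.024,.008),cylpoly(n,o,a,.036,.004,.0361,.004)]))
        bo=fill(n,cylpoly(n,o,a,-.012,.018,0,.018))
        W=[st,sl*(1-st)]
        W=[cv2.GaussianBlur(w,(0,0),.8)[y0:y1,x0:x1].ravel() for w in W]
        C=I[n][y0:y1,x0:x1].reshape(-1,3).astype(float); C=np.stack([C[:,0]-C[:,2],C[:,1]-C[:,2]],1)
        # brass-blue difference signal: brass high; blue strongly negative; wood positive in scene
        A=np.stack(W,1)
        c+=-sum(0 for _ in [0])
        sig=C[:,0]; 
        # background classes: blue body vs rest -> use hard class
        B=I[n][y0:y1,x0:x1].reshape(-1,3).astype(float); blue=(B[:,2]>1.25*B[:,0]).astype(float)
        A=np.stack(W+[blue*(1-W[0]-W[1]).clip(0),(1-blue)*(1-W[0]-W[1]).clip(0)],1)
        X,_,_,_=np.linalg.lstsq(A,B,rcond=None); e=B-A@X
        c+=(e**2).sum()/ (B.std()**2)
    return c
for s in ([0,0,0],[.4,0,-.3],[-.3,.2,.4]):
    s=np.array(s);r=minimize(f,s,method="Nelder-Mead",options=dict(initial_simplex=np.vstack([s,s+.3*np.eye(3)]),maxiter=150,xatol=.01,fatol=.5))
    o=np.array([.520,-.158,.0815])+r.x*.01; print("nipple origin",o,"sleeve top",o+axis(2.99,.45)*.014,r.fun)
np.save("nip.npy",o)
out=[]
for n,(x0,y0,x1,y1) in {"scene":(225,250,275,310),"top":(375,240,410,285)}.items():
    big=cv2.resize(I[n][y0:y1,x0:x1],None,fx=9,fy=9,interpolation=2);a=axis(2.99,.45)
    for z,r in((.014,.015),(.024,.008),(.036,.004)):
        q=((proj(n,cylpoly(n,o,a,z,r,z,r))-[x0,y0]+.5)*9).astype(int); cv2.polylines(big,[q],False,(0,255,0),1)
    out.append(big[:400])
cv2.imwrite("pics/nip2.png",np.hstack([out[0][:400],out[1][:400]])[:,:,::-1])
```

```text
nipple origin [ 0.526  -0.1606  0.0848] sleeve top [ 0.52   -0.1597  0.0974] 1063.79440947385
nipple origin [ 0.526  -0.1604  0.0848] sleeve top [ 0.52   -0.1595  0.0974] 1064.1835804723419
nipple origin [ 0.5262 -0.1604  0.085 ] sleeve top [ 0.5202 -0.1594  0.0976] 1064.35910425676
```

View pics/nip2.png

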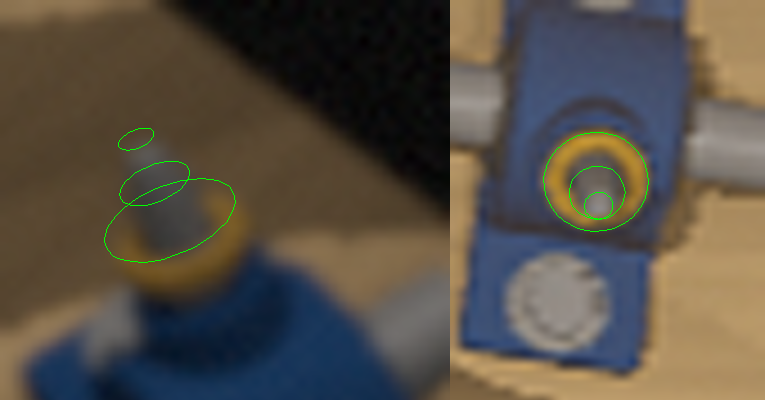

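Run:
```python
from fit import *
go([.4505,-.014,.13],np.pi/2-.15)
```

```text
t 17.47 pos [0.4647 0.0898 0.17  ] delta [4.01, -10.47, 0.09] ('yaw', np.float64(-0.001)) dist cm 11.2 tiltdown [ 0.018 -0.003 -1.   ] y [ 0.15   0.989 -0.001] F [ 0.5 -0.7  0.3] op 0.601 q [-0.1   0.64 -0.3   2.11  0.46  0.44  0.66]
```

>>> apply_moves([
  [1,-4,0],
  [2,-8,0],
  [3,-10.5,0],
  [3,-10.5,0],
  [5.5,-10.5,0],
  [8.5,-10.5,0],
  [9.8,-10.5,0],
  [9.8,-10.5,0],
  [9.8,-10.5,0],
], yaw=[0,0,0,0,0,0,0,0,0], gripper=[70,70,70,70,70,70,70,70,70], force=12)

```text
clock: 18.22
tool_pos: [0.4509, -0.0128, 0.0717]
eef_rot: [0.052, 0.699, -0.053, 0.711]
contact_force: [-0.2, -0.3, 0.5]
opening: 0.696
```

Run:
```python
from fit import *
go([.4505,-.014,.072],np.pi/2-.15)
im=snapshot("scene"); cv2.imwrite("pics/scene15.png",cv2.resize(im[170:320,200:340][:,:,::-1],None,fx=4,fy=4,interpolation=2))
```

```text
t 18.22 pos [ 0.4509 -0.0128  0.0717] delta [-0.03, -0.12, -0.02] ('yaw', np.float64(0.002)) dist cm 0.1 tiltdown [ 0.017 -0.003 -1.   ] y [ 0.148  0.989 -0.001] F [-0.2 -0.3  0.5] op 0.696 q [-0.04  0.83 -0.06  2.23  0.65  0.09  0.7 ]
```

View pics/scene15.png

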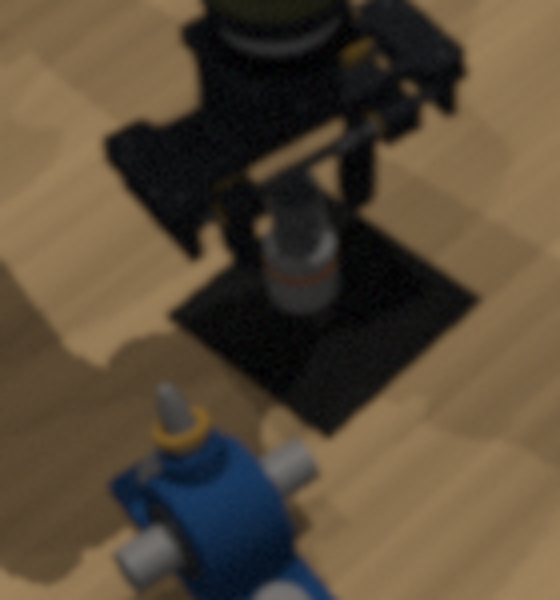

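>>> apply_moves([
  [0,-0.1,0],
  [0,-0.1,0],
  [0,-0.1,0],
  [0,-0.1,0],
  [0,-0.1,0],
  [0,-0.1,0],
  [0,-0.1,0],
  [0,-0.1,0],
], yaw=[0,0,0,0,0,0,0,0], gripper=[40,15,10,10,10,10,10,10], force=15)

```text
clock: 18.93
tool_pos: [0.4513, -0.0141, 0.0727]
eef_rot: [0.052, 0.698, -0.053, 0.712]
contact_force: [-0.9, 0.3, 5.8]
opening: 0.322
```

Run:
```python
from fit import *
np.set_printoptions(precision=4,suppress=True)
a=axis(2.99,.45); st=np.array([.5205,-.1585,.0945]); o=st-a*.014; tip=o+a*.036
print(o,tip)
ax=.072 # grasp axial on coupler
s=get_state(); ax=s["tool_pos"][2]+.005-.004; print("axial",ax)
go([tip[0]+.002,tip[1],tip[2]+.035+ax-.005],np.pi/2-.15)
```

```text
[ 0.5265 -0.1594  0.0819] [ 0.511  -0.1571  0.1143]
axial 0.07368991874879444
t 18.93 pos [ 0.4513 -0.0141  0.0727] delta [-14.37, -13.22, 8.51] ('yaw', np.float64(0.001)) dist cm 21.3 tiltdown [ 0.019 -0.003 -1.   ] y [0.148 0.989 0.   ] F [-0.9  0.3  5.8] op 0.322 q [-0.03  0.83 -0.06  2.23  0.65  0.09  0.7 ]
```

>>> apply_moves([
  [-3,0,0],
  [-7,0,0],
  [-11,0,0.5],
  [-14.4,-2,2],
  [-14.4,-5,4],
  [-14.4,-9,6],
  [-14.4,-12,8],
  [-14.4,-13.2,8.5],
  [-14.4,-13.2,8.5],
  [-14.4,-13.2,8.5],
], yaw=[0,0,0,0,0,0,0,0,0,0], gripper=[10,10,10,10,10,10,10,10,10,10], force=15)

```text
clock: 19.77
tool_pos: [0.5121, -0.1574, 0.2175]
eef_rot: [0.053, 0.699, -0.054, 0.711]
contact_force: [-0.3, -0.2, -1.3]
opening: 0.326
```

```bash
cat > look.py <<'E'
from fit import *
import sys
np.set_printoptions(precision=4,suppress=True)
a=axis(2.99,.45); st=np.array([.5205,-.1585,.0945]); o=st-a*.014; tip=o+a*.036
def look(name):
    out=[]
    for n,(x0,y0,x1,y1) in (("scene",(195,200,305,300)),("top",(355,225,435,300))):
        im=snapshot(n); out.append(cv2.resize(im[y0:y1,x0:x1],None,fx=4,fy=4,interpolation=2)[:400])
    h=400; cv2.imwrite(f"pics/{name}.png",np.hstack([np.pad(r,((0,h-r.shape[0]),(0,0),(0,0))) for r in out])[:,:,::-1])
E
python3 - <<'E'
from look import *
look("n16"); go([tip[0]+.002,tip[1],tip[2]+.015+.0737-.005],np.pi/2-.15)
b=silhouettes("coupler","scene"); c=[x for x in b if abs(x["bbox"][0]-235)<40]; print([(x["bbox"],x["score"]) for x in c])
g=get_state()["tool_pos"]; print("pred mouth",g+[0,0,.005-.0737], fit_up({"scene":c[0]["mask"].astype(float)},COU,g[0],g[1],g[2]+.005-.0737) if c else 0)
E
```

```text
t 19.87 pos [ 0.5122 -0.1551  0.2179] delta [1.99, -0.19, 0.08] ('yaw', np.float64(0.003)) dist cm 2.0 tiltdown [ 0.017 -0.001 -1.   ] y [0.146 0.989 0.001] F [ 0.9  0.6 -1. ] op 0.32 q [ 0.51  0.65 -0.49  1.88  0.46  0.71  1.18]
[([225.5, 219.4, 24.5, 42.1], 0.85)]
pred mouth [ 0.5124 -0.1548  0.1494] (np.float64(0.5133405002076201), np.float64(-0.15644040683196467), np.float64(174.82148835631696))
```

View pics/n16.png

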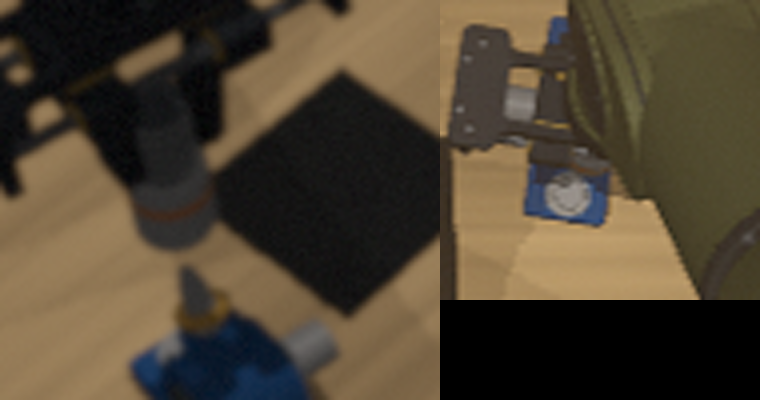

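```bash
sed -i 's/\[.5205,-.1585,.0945\]/[.5230,-.1580,.0945]/' look.py
python3 - <<'E'
from look import *
go([tip[0]+.002,tip[1],tip[2]+.004+.0737-.005],np.pi/2-.15)
E
```

```text
t 19.92 pos [ 0.5124 -0.1548  0.2181] delta [3.11, -0.13, 0.28] ('yaw', np.float64(0.004)) dist cm 3.1 tiltdown [ 0.018 -0.002 -1.   ] y [0.145 0.989 0.001] F [ 0.3  1.  -1.9] op 0.321 q [ 0.51  0.65 -0.49  1.88  0.46  0.71  1.18]
```

>>> apply_moves([
  [1,-0.1,0.3],
  [2,-0.1,0.3],
  [3,-0.1,0.3],
  [3.1,-0.1,0.3],
  [3.1,-0.1,0.3],
], yaw=[0,0,0,0,0], gripper=[10,10,10,10,10], force=15)

```text
clock: 20.33
tool_pos: [0.5149, -0.1559, 0.1859]
eef_rot: [0.051, 0.7, -0.051, 0.711]
contact_force: [-0.4, 0.7, -2.0]
opening: 0.323
```

Run:
```python
from look import *
look("n17"); go([tip[0]+.002,tip[1],tip[2]-.006+.0737-.005],np.pi/2-.15)
g=get_state()["tool_pos"]
f=lambda P:((proj("scene",P)-[195,200]+.5)*4).round(0).tolist()
print("mouth px",f(g+[0,0,.005-.0737]),"rim",f(g+[0,0,.005-.0737]+np.array([[.02,0,0],[-.02,0,0],[0,.02,0],[0,-.02,0]])),"tip",f(tip),"st",f(st))
```

```text
t 20.43 pos [ 0.5158 -0.1561  0.187 ] delta [0.99, -0.05, -0.03] ('yaw', np.float64(0.004)) dist cm 1.0 tiltdown [ 0.017 -0.001 -1.   ] y [0.145 0.989 0.001] F [ 0.1 -0.1 -1.9] op 0.322 q [ 0.49  0.7  -0.46  1.9   0.49  0.64  1.15]
mouth px [[190.0, 264.0]] rim [[218.0, 288.0], [163.0, 242.0], [221.0, 240.0], [159.0, 289.0]] tip [[187.0, 267.0]] st [[202.0, 303.0]]
```

View pics/n17.png

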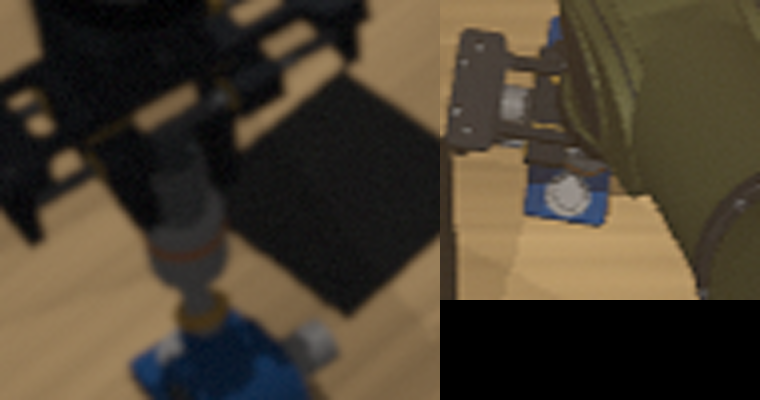

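>>> apply_moves([
  [0.5,0,0],
  [1,0,0],
  [1,0,0],
  [1,0,0],
], yaw=[0,0,0,0], gripper=[10,10,10,10], force=8)

```text
clock: 20.77
tool_pos: [0.5157, -0.1562, 0.1767]
eef_rot: [0.051, 0.699, -0.052, 0.711]
contact_force: [-0.2, 0.2, -2.0]
opening: 0.322
```

Run:
```python
from look import *
for s in(.030,.024,.016,.014): print(s,end=" ");go(o+a*(s+.0737)-[0,0,.005],np.pi/2-.15)
```

```text
0.03 t 20.77 pos [ 0.5157 -0.1562  0.1767] delta [0.59, -0.05, -3.17] ('yaw', np.float64(0.004)) dist cm 3.2 tiltdown [ 0.017 -0.001 -1.   ] y [0.145 0.989 0.001] F [-0.2  0.2 -2. ] op 0.322 q [ 0.48  0.71 -0.45  1.91  0.51  0.62  1.14]
0.024 t 20.77 pos [ 0.5157 -0.1562  0.1767] delta [1.13, -0.06, -2.91] ('yaw', np.float64(0.004)) dist cm 3.1 tiltdown [ 0.017 -0.001 -1.   ] y [0.145 0.989 0.001] F [-0.2  0.2 -2. ] op 0.322 q [ 0.48  0.71 -0.45  1.91  0.51  0.62  1.14]
0.016 t 20.77 pos [ 0.5157 -0.1562  0.1767] delta [1.86, -0.06, -2.58] ('yaw', np.float64(0.004)) dist cm 3.2 tiltdown [ 0.017 -0.001 -1.   ] y [0.145 0.989 0.001] F [-0.2  0.2 -2. ] op 0.322 q [ 0.48  0.71 -0.45  1.91  0.51  0.62  1.14]
0.014 t 20.77 pos [ 0.5157 -0.1562  0.1767] delta [2.04, -0.06, -2.49] ('yaw', np.float64(0.004)) dist cm 3.2 tiltdown [ 0.017 -0.001 -1.   ] y [0.145 0.989 0.001] F [-0.2  0.2 -2. ] op 0.322 q [ 0.48  0.71 -0.45  1.91  0.51  0.62  1.14]
```

>>> apply_moves([
  [0.05,0,-0.8],
  [0.15,0,-1.6],
  [0.35,-0.05,-2.4],
  [0.6,-0.05,-3.1],
  [0.6,-0.05,-3.1],
], yaw=[0,0,0,0,0], gripper=[10,10,10,10,10], force=7)

```text
clock: 21.18
tool_pos: [0.4826, -0.1521, 0.1698]
eef_rot: [0.051, 0.7, -0.052, 0.71]
contact_force: [-0.4, 0.4, 0.0]
opening: 0.326
```

Run:
```python
from look import *
look("n18")
for s in(.030,.024,.016,.014): print(s,end=" ");go(o+a*(s+.0737)-[0,0,.005],np.pi/2-.15)
```

```text
0.03 t 21.28 pos [ 0.4843 -0.1521  0.1701] delta [-0.02, 0.0, 0.01] ('yaw', np.float64(0.004)) dist cm 0.0 tiltdown [ 0.016 -0.001 -1.   ] y [0.145 0.989 0.001] F [ 0.8  0.4 -2.4] op 0.325 q [ 0.48  0.69 -0.43  2.    0.53  0.54  1.1 ]
0.024 t 21.28 pos [ 0.4843 -0.1521  0.1701] delta [0.53, 0.0, 0.26] ('yaw', np.float64(0.004)) dist cm 0.6 tiltdown [ 0.016 -0.001 -1.   ] y [0.145 0.989 0.001] F [ 0.8  0.4 -2.4] op 0.325 q [ 0.48  0.69 -0.43  2.    0.53  0.54  1.1 ]
0.016 t 21.28 pos [ 0.4843 -0.1521  0.1701] delta [1.25, -0.0, 0.6] ('yaw', np.float64(0.004)) dist cm 1.4 tiltdown [ 0.016 -0.001 -1.   ] y [0.145 0.989 0.001] F [ 0.8  0.4 -2.4] op 0.325 q [ 0.48  0.69 -0.43  2.    0.53  0.54  1.1 ]
0.014 t 21.28 pos [ 0.4843 -0.1521  0.1701] delta [1.43, -0.0, 0.68] ('yaw', np.float64(0.004)) dist cm 1.6 tiltdown [ 0.016 -0.001 -1.   ] y [0.145 0.989 0.001] F [ 0.8  0.4 -2.4] op 0.325 q [ 0.48  0.69 -0.43  2.    0.53  0.54  1.1 ]
```

View pics/n18.png

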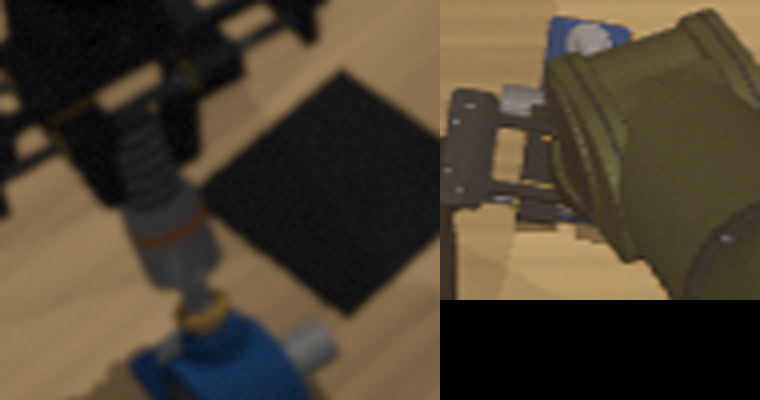

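>>> apply_moves([
  [0.4,0,0.2],
  [0.8,0,0.4],
  [1.1,0,0.53],
  [1.1,0,0.53],
], yaw=[0,0,0,0], gripper=[10,10,10,10], force=8)

```text
clock: 21.62
tool_pos: [0.4905, -0.1535, 0.1585]
eef_rot: [0.051, 0.699, -0.052, 0.711]
contact_force: [0.8, -3.1, -2.4]
opening: 0.325
```

Run:
```python
from look import *
look("n19")
s=get_state(); print("s est",(s["tool_pos"]+[0,0,.005]-o)@a-.0737,"F.a",s["contact_force"]@a)
for k in(.014,.006,.003): print(k,end=" ");go(o+a*(k+.0737)-[0,0,.005],np.pi/2-.15)
```

```text
s est 0.017126818705648236 F.a -3.761818302917706
0.014 t 21.72 pos [ 0.4904 -0.1535  0.1589] delta [0.31, 0.04, 0.08] ('yaw', np.float64(0.004)) dist cm 0.3 tiltdown [ 0.016 -0.002 -1.   ] y [0.146 0.989 0.001] F [ 1.5 -3.7 -3.2] op 0.328 q [ 0.47  0.71 -0.41  1.99  0.55  0.53  1.09]
0.006 t 21.72 pos [ 0.4904 -0.1535  0.1589] delta [1.03, 0.04, 0.42] ('yaw', np.float64(0.004)) dist cm 1.1 tiltdown [ 0.016 -0.002 -1.   ] y [0.146 0.989 0.001] F [ 1.5 -3.7 -3.2] op 0.328 q [ 0.47  0.71 -0.41  1.99  0.55  0.53  1.09]
0.003 t 21.72 pos [ 0.4904 -0.1535  0.1589] delta [1.3, 0.04, 0.54] ('yaw', np.float64(0.004)) dist cm 1.4 tiltdown [ 0.016 -0.002 -1.   ] y [0.146 0.989 0.001] F [ 1.5 -3.7 -3.2] op 0.328 q [ 0.47  0.71 -0.41  1.99  0.55  0.53  1.09]
```

View pics/n19.png

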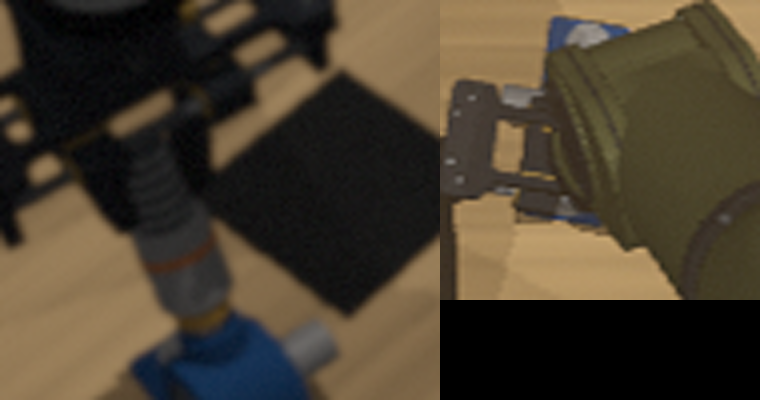

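>>> apply_moves([
  [0,-0.15,0],
  [0.15,-0.15,0.07],
  [0.15,-0.15,0.07],
], yaw=[0,0,0], gripper=[10,10,10], force=8)

```text
clock: 21.97
tool_pos: [0.4908, -0.1548, 0.1573]
eef_rot: [0.052, 0.699, -0.052, 0.711]
contact_force: [1.4, -0.7, -1.2]
opening: 0.326
```

>>> apply_moves([
  [0.1,-0.03,0.1],
  [0.25,-0.03,0.17],
  [0.25,-0.03,0.17],
], yaw=[0,0,0], gripper=[10,10,10], force=10)

```text
clock: 22.22
tool_pos: [0.4925, -0.1551, 0.1546]
eef_rot: [0.051, 0.7, -0.051, 0.711]
contact_force: [1.3, -0.4, -2.2]
opening: 0.322
```

Run:
```python
from look import *
look("n20")
s=get_state(); print("s est",(s["tool_pos"]+[0,0,.005]-o)@a-.0737,"F",s["contact_force"],"F.a",s["contact_force"]@a)
go(s["tool_pos"])
```

```text
s est 0.012289216304227718 F [ 0.1889 -0.3067 -2.799 ] F.a -2.621758385148445
t 22.32 pos [ 0.4925 -0.1551  0.1547] delta [0.0, 0.0, 0.0] dist cm 0.0 tiltdown [ 0.016 -0.001 -1.   ] y [0.145 0.989 0.001] F [ 0.2 -0.3 -2.8] op 0.326 q [ 0.47  0.72 -0.41  1.99  0.55  0.52  1.09]
```

View pics/n20.png

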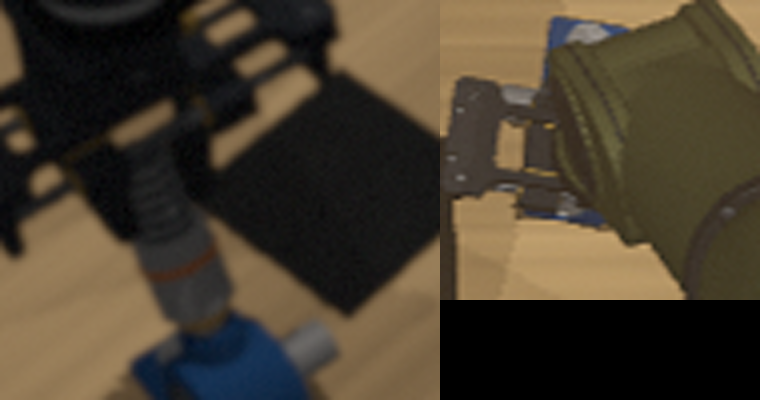

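>>> apply_moves([
  [0.09,0,0.04],
  [0.18,0,0.09],
  [0.27,0,0.13],
  [0.27,0,0.13],
], yaw=[0,0,0,0], gripper=[10,10,10,10], force=12)

```text
clock: 22.65
tool_pos: [0.4933, -0.1552, 0.1528]
eef_rot: [0.051, 0.7, -0.052, 0.711]
contact_force: [-3.8, 0.2, 10.2]
opening: 0.323
```

Run:
```python
from look import *
s=get_state(); print("s est",(s["tool_pos"]+[0,0,.005]-o)@a-.0737,"F",s["contact_force"],"F.a",s["contact_force"]@a,s["moment"])
```

```text
s est 0.010268310865513011 F [-3.7605  0.1602 10.1526] F.a 10.769376976094355 [0.116  0.6093 0.0306]
```

>>> apply_moves([
  [0,0,0],
  [0,0,0],
  [0.18,0,0.09],
  [0.36,0,0.17],
  [0.54,0,0.26],
  [0.68,0,0.33],
  [0.68,0,0.33],
], yaw=[0,0,0,0,0,0,0], gripper=[10,10,10,10,10,10,10], force=45)

```text
clock: 23.23
tool_pos: [0.4964, -0.1556, 0.1469]
eef_rot: [0.051, 0.7, -0.052, 0.711]
contact_force: [-2.6, -0.7, 8.5]
opening: 0.319
```

Run:
```python
from look import *
s=get_state(); print("s est",(s["tool_pos"]+[0,0,.005]-o)@a-.0737,"F",s["contact_force"],"F.a",s["contact_force"]@a,s["moment"])
look("n21")
```

```text
s est 0.0036060809885551937 F [-2.612  -0.7068  8.5422] F.a 8.76845190714391 [ 0.0511  0.5063 -0.0033]
```

View pics/n21.png

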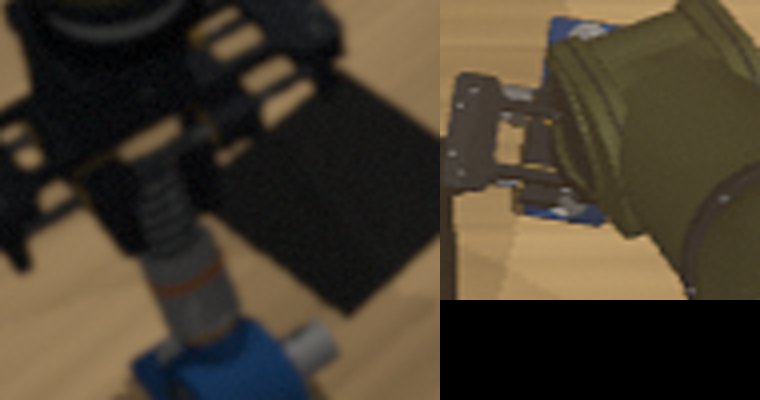

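>>> apply_moves([
  [0.09,0,0.04],
  [0.14,0,0.06],
  [0.14,0,0.06],
], yaw=[0,0,0], gripper=[10,10,10], force=45)

```text
clock: 23.58
tool_pos: [0.4964, -0.1556, 0.1468]
eef_rot: [0.05, 0.7, -0.052, 0.71]
contact_force: [-4.1, 0.9, 12.7]
opening: 0.315
```

Run:
```python
from look import *
s=get_state(); print("s est",(s["tool_pos"]+[0,0,.005]-o)@a-.0737,"F",s["contact_force"],"F.a",s["contact_force"]@a,s["moment"])
```

```text
s est 0.0035324501843189554 F [-4.1141  0.9411 12.7472] F.a 13.308944217878873 [ 0.192   0.8375 -0.0287]
```

>>> apply_moves([
  [0.18,0,0.09],
  [0.24,0,0.12],
  [0.24,0,0.12],
  [0.24,0,0.12],
], yaw=[0,0,0,0], gripper=[10,10,10,10], force=60)

```text
clock: 23.92
tool_pos: [0.4964, -0.1555, 0.1467]
eef_rot: [0.05, 0.7, -0.053, 0.71]
contact_force: [-7.1, 1.3, 25.1]
opening: 0.311
```

Run:
```python
from look import *
s=get_state(); print("s est",(s["tool_pos"]+[0,0,.005]-o)@a-.0737,"F",s["contact_force"],"F.a",s["contact_force"]@a,s["moment"])
im=snapshot("scene"); cv2.imwrite("pics/n22.png",cv2.resize(im[225:310,205:305][:,:,::-1],None,fx=7,fy=7,interpolation=2))
b=silhouettes("coupler","scene"); c=[x for x in b if abs(x["bbox"][0]-235)<40]; print([(x["bbox"],x["score"]) for x in c])
M={"scene":c[0]["mask"].astype(float)}
g=s["tool_pos"]+[0,0,.005]
f=lambda q:cost(M,COU,g-axis(2.99,.45+q[1]*.1)*(.0737+q[0]*.01),axis(2.99,.45+q[1]*.1))
r=minimize(f,[0,0],method="Nelder-Mead",options=dict(initial_simplex=[[0,0],[.5,0],[0,1]]));print("axial",.0737+r.x[0]*.01,"lean",.45+r.x[1]*.1,r.fun,f([0,0]))
```

```text
s est 0.0034101866403731668 F [-7.1067  1.2666 25.1215] F.a 25.759537580210118 [ 0.3582  1.5901 -0.0088]
[([226.6, 238.1, 28.9, 44.9], 0.6), ([240.0, 282.5, 17.3, 8.7], 0.25)]
axial 0.07595214004516601 lean 0.3485755920410156 133.92202904665706 142.94349253296835
```

View pics/n22.png

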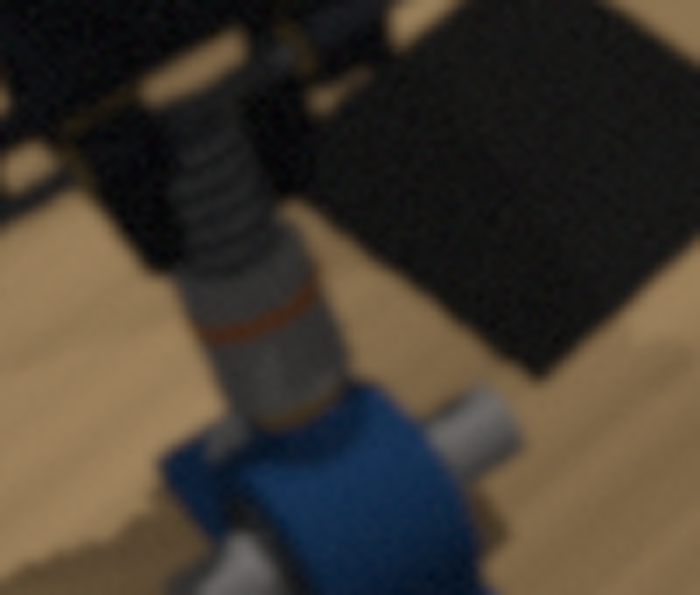

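Run:
```python
from look import *
im=snapshot("scene")
np.save("imfin.npy",im)
s=get_state();g=s["tool_pos"]+[0,0,.005]
out=[]
for lean in(.35,.45,.55):
    big=cv2.resize(im[225:300,210:265],None,fx=7,fy=7,interpolation=2); big=cv2.convertScaleAbs(big,alpha=2)
    A=axis(2.99,lean); m=g-A*.0737
    for z0,z1 in((.0,.044),(.044,.088)):
        msk=render("scene",[(z0,.02 if z0==0 else .0145),(z1,.02 if z0==0 else .0145)],m,A)
        mm=cv2.resize(msk[225:300,210:265],None,fx=7,fy=7,interpolation=2)>.5
        cs,_=cv2.findContours(mm.astype(np.uint8),0,1); cv2.drawContours(big,cs,-1,(0,255,0),1)
    out.append(big[:, :260] if False else cv2.resize(big,None,fx=.68,fy=.68*1))
cv2.imwrite("pics/ov.png",np.hstack(out)[:,:,::-1]); print(np.hstack(out).shape)
```

```text
(357, 786, 3)
```

View pics/ov.png

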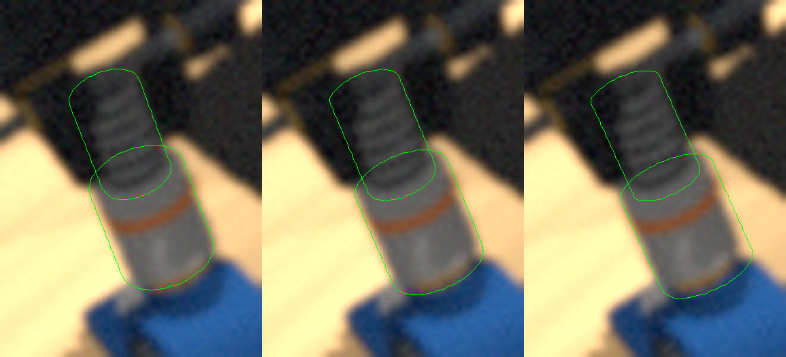

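Run:
```python
from look import *
im=np.load("imfin.npy").astype(np.float32); g0=cv2.GaussianBlur(im,(0,0),.7)
s=get_state();g=s["tool_pos"]+[0,0,.005]
def edges(m,A,zs,r):
    # predicted silhouettes: for each z find left/right by rendering rim pts
    th=np.linspace(0,2*np.pi,180);u=np.cross(A,[0,1,0]);u/=np.linalg.norm(u);v=np.cross(A,u)
    ax=proj("scene",[m,m+A*.09]);d=ax[1]-ax[0];d/=np.linalg.norm(d);nrm=np.array([-d[1],d[0]])
    L=[];Rr=[]
    for z in zs:
        q=proj("scene",m+A*z+r*(np.outer(np.cos(th),u)+np.outer(np.sin(th),v)));k=q@nrm;L.append(q[k.argmin()]);Rr.append(q[k.argmax()])
    return np.array(L),np.array(Rr),nrm,d
for lean,psi in((.35,2.99),(.40,2.99),(.45,2.99),(.5,2.99),(.45,2.89),(.45,3.09)):
    A=axis(psi,lean);m=g-A*.0737
    zs=np.linspace(.008,.040,14);L,Rr,nrm,d=edges(m,A,zs,.02)
    line=[]
    for E in(L,Rr):
        pts=[]
        for p in E:
            t=np.arange(-5,5.01,.1);P=p+t[:,None]*nrm
            prof=sum(cv2.remap(g0[:,:,c],P[:,0].astype(np.float32)[None],P[:,1].astype(np.float32)[None],1)[0] for c in(0,))
            gr=np.abs(np.gradient(prof)); pts.append(P[gr.argmax()])
        pts=np.array(pts); vx,vy,_,_=cv2.fitLine(pts.astype(np.float32),cv2.DIST_HUBER,0,.01,.01).ravel(); 
        res=np.abs((pts-pts.mean(0))@np.array([-vy,vx])).max()
        line.append((round(float(np.degrees(np.arctan2(vx*np.sign(-vy),abs(vy)))),1),round(float(res),2)))
    pe=[round(float(np.degrees(np.arctan2(*( (E[-1]-E[0])*[1,-1])))),1) for E in(L,Rr)]
    print(lean,psi,"pred",pe,"meas",line)
```

```text
0.35 2.99 pred [-21.6, -20.0] meas [(-25.6, 0.5), (-22.0, 4.12)]
0.4 2.99 pred [-22.5, -21.0] meas [(-23.8, 0.32), (-22.0, 4.53)]
0.45 2.99 pred [-23.3, -22.0] meas [(-24.9, 0.43), (-18.9, 4.49)]
0.5 2.99 pred [-24.1, -23.0] meas [(-24.1, 0.37), (-20.8, 4.89)]
0.45 2.89 pred [-20.5, -19.3] meas [(-23.5, 0.4), (-22.7, 0.59)]
0.45 3.09 pred [-26.1, -24.7] meas [(-23.9, 0.29), (11.1, 2.35)]
```

>>> apply_moves([
  [0.19,0,0.16],
  [0.19,0,0.16],
  [0.19,0,0.16],
  [0.19,0,0.16],
], yaw=[0,0,0,0], gripper=[10,10,10,10], force=32)

```text
clock: 24.4
tool_pos: [0.4966, -0.1555, 0.1468]
eef_rot: [0.049, 0.701, -0.053, 0.71]
contact_force: [-6.6, 1.4, 22.5]
opening: 0.321
```

Run:
```python
from look import *
s=get_state(); print("s est",(s["tool_pos"]+[0,0,.005]-o)@a-.0737,"pos",s["tool_pos"],"F",s["contact_force"],"F.a",s["contact_force"]@a,s["moment"])
```

```text
s est 0.003381870902674347 pos [ 0.4966 -0.1555  0.1468] F [-6.5864  1.4448 22.5183] F.a 23.203416668608444 [ 0.4075  1.4834 -0.0098]
```

>>> apply_moves([
  [0.19,0,0.2],
  [0.19,0,0.2],
  [0.19,0,0.2],
  [0.19,0,0.2],
  [0.19,0,0.2],
  [0.19,0,0.2],
], yaw=[0,0,0,0,0,0], gripper=[10,10,10,10,10,10], force=50)

```text
clock: 24.9
tool_pos: [0.4968, -0.1554, 0.1468]
eef_rot: [0.049, 0.702, -0.054, 0.709]
contact_force: [-8.6, 1.7, 22.9]
opening: 0.316
```

Run:
```python
from look import *
S=snapshot("scene");T=snapshot("top")
s=get_state(); print(s["clock"],"s est",(s["tool_pos"]+[0,0,.005]-o)@a-.0737,"pos",s["tool_pos"],"F",s["contact_force"],"F.a",s["contact_force"]@a,s["moment"],s["opening"])
x=cv2.resize(S[225:300,205:275],None,fx=6,fy=6,interpolation=2); x=cv2.convertScaleAbs(x,alpha=1.6)
y=cv2.resize(S[160:235,345:405],None,fx=6,fy=6,interpolation=2); cv2.imwrite("pics/fin.png",np.hstack([x,y])[:,:,::-1])
cv2.imwrite("pics/finS.png",S[:,:,::-1]);
```

```text
25.0 s est 0.0033647362433044947 pos [ 0.4967 -0.1554  0.1468] F [-7.5269  1.7271 22.5887] F.a 23.689804066336098 [0.4715 1.6973 0.0162] 0.3118335475375373
```

View pics/fin.png

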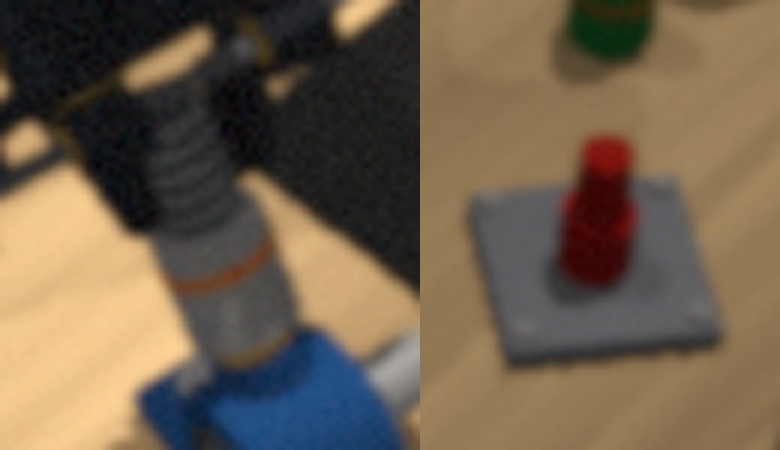

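View pics/finS.png

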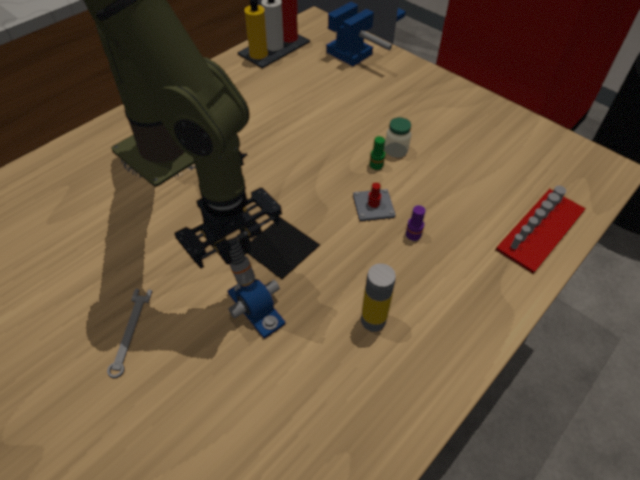

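```bash
python3 -c "
from plant import *
print(finish_job()); s=get_state(); print(s['clock'],s['contact_force'],s['tool_pos'])"
```

```text
the job is handed in; nothing more can be done
None
the job is handed in; nothing more can be done
```

I swapped the cap and the coupler and handed the job in at about 25 s of the 58 s, with the arm still gripping the coupler and pressing it home.

- **Cap:** I pulled it off along the nipple's axis, stood it upright on the mat and moved the coupler to the mat as well. Then I lowered the cap onto the post until it met the plate. The last pictures show it upright in the middle of the plate.
- **Coupler:** The steel one with the orange band was the one meant; the green and purple ones are look-alikes and I did not touch them. The tool cannot tilt, so I held the coupler lightly and let it pivot against the nipple to match the lean. I then pressed along the axis.

**Last checks:**
- The sleeve gave way over about 7 mm.
- After that, raising the push to about 26 N moved the tool only about 0.1 mm, so it is on the bottom stop.
- At hand-in the push along the axis was about 24 N, against about 9 N from the spring, with the grip set to 50 N.
- Only a thin, even line of brass shows under the rim.
- The cartridge, jar and wrench look unmoved.

**Checks that disagreed:**
- My height estimate from the cameras was about 2.6 mm off from where the coupler actually stopped.
- A silhouette fit put the coupler's lean at 0.35 rad, but its edges in the image matched about 0.45–0.5 rad. The exact squareness rests on the rim seating flat on the sleeve, not on a precise measurement.

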